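Set up the sieve shaker for a timed run

TASK

Set up the shaker for a timed sieving run: in its steel collar stack the metal pan, then the blue fine sieve, then the yellow coarse sieve, and the white lid on top, every part fully seated and level on the one below. Also put the timer on the sloped rest, face up, about centred, with one side square against the ledge. Leave the bottle, the vial and the stopper where they stand.

Things in the scene. Friction and masses are not known exactly. Their poses are not given: they have to be found in the camera images.
- pan: Bare grey metal pan with plain floor, about 60 g, 58 mm across, 30 mm high: below, a conical spigot (8 mm deep, 36 mm across at the bottom, 46.5 at the top); above it a round wall 8 to 30 mm up, 4 mm thick, open on top (50 mm inside), floor 9 mm up. Grip the wall's outside. Seated with the spigot in the mouth below, its origin is 28 mm above the shaker's. Origin: centre of its underside, z up.
- fine_sieve: Blue sieve with closely spaced wires, about 50 g, 58 mm across, 30 mm high: below, a conical spigot (8 mm deep, 36 mm across at the bottom, 46.5 at the top); above it a round wall 8 to 30 mm up, 4 mm thick, open on top (50 mm inside), floor 9 mm up. Grip the wall's outside. Seated with the spigot in the mouth below, its origin is 22 mm above the pan's. Origin: centre of its underside, z up.
- coarse_sieve: Yellow sieve with widely spaced wires, about 50 g, 58 mm across, 30 mm high: below, a conical spigot (8 mm deep, 36 mm across at the bottom, 46.5 at the top); above it a round wall 8 to 30 mm up, 4 mm thick, open on top (50 mm inside), floor 9 mm up. Grip the wall's outside. Seated with the spigot in the mouth below, its origin is 22 mm above the blue one's. Origin: centre of its underside, z up.
- lid: White round lid with a black knob, about 50 g. Disc 58 mm across, 8 to 12 mm up, with a conical spigot below it (36 mm across at the bottom, 46.5 at the top, 8 mm deep) and an upright knob on top, 20 mm across, 12 to 32 mm up, to grip. Seated, its origin is 22 mm above the yellow sieve's. Origin: centre of its underside, z up.
- lab_timer: White lab timer lying face up, with a display and three coloured buttons; 66 mm along its x, 62 mm along its y, 16 to 18 mm thick, about 50 g. Grip it across its y. Origin: centre of its underside; z points out of its face.
- shaker: Grey sieve shaker, fixed: square housing 88 x 88 mm, with a bright steel collar in the middle of its top, 58 mm outside, 50 mm inside, open above, its rim 36 mm above the table. The pan's spigot goes into the collar. Origin: centre of the underside, on the table; z up.
- rest_seat (a point): On the fixed brown wooden sloped rest, 48 mm wide (narrower than the timer), face leaning back 25 degrees, with a ledge 9 mm proud along its lower edge. Where the middle of the timer's underside lies when it is home, its 66 mm length up the slope; the ledge begins 33.5 mm down the slope. 30 mm above the table. x up the slope, y left along the ledge, z out of the face.
- green_bottle: Bystander: small white bottle with a green cap, 38 mm across, 74 mm high. Origin: centre of its underside.
- capped_vial: Bystander: small vial with a black cap, 24 mm across, 50 mm high. Origin: centre of its underside.
- stopper: Bystander: white plastic stopper, 40 mm across, 34 mm high. Origin: centre of its underside.
Mind the look-alikes: they are no part of the job. Leave any purple or turquoise look-alike of the pan alone.

How it is judged:
At the end, for the whole second after the job is handed in: Pan in collar, blue sieve, yellow sieve, lid above it in that order: each centred within 6 mm, seated within 3 mm, tilt under 0.08 rad. Timer face up, flat on the slope (4 mm, 0.12 rad), square to the ledge (0.2 rad), -6 to +8 mm from the seat up the slope, 13 mm sideways. All at rest (horizontal distance between pan and shaker below 0.006 m and z of pan in the frame of shaker between 0.025 and 0.031 m and angle between each of pan, fine_sieve, coarse_sieve, lid's own z axis and vertical below 0.08 rad and horizontal distance between fine_sieve and pan below 0.006 m and z of fine_sieve in the frame of pan between 0.019 and 0.025 m and horizontal distance between coarse_sieve and fine_sieve below 0.006 m and z of coarse_sieve in the frame of fine_sieve between 0.019 and 0.025 m and horizontal distance between lid and coarse_sieve below 0.006 m and z of lid in the frame of coarse_sieve between 0.019 and 0.025 m and x of lab_timer in the frame of rest_seat between -0.006 and 0.008 m and y of lab_timer in the frame of rest_seat between -0.013 and 0.013 m and z of lab_timer in the frame of rest_seat between -0.004 and 0.004 m and angle between the z axis of lab_timer and the z axis of rest_seat, either way round below 0.12 rad and angle between lab_timer's own z axis and vertical below 0.7 rad and (angle between the x axis of lab_timer and the x axis of rest_seat, either way round below 0.2 rad or angle between the x axis of lab_timer and the y axis of rest_seat, either way round below 0.2 rad) and linear speed of each of pan, fine_sieve, coarse_sieve, lid, lab_timer below 0.02 m/s); the robot touches nothing.
It fails at once if the green-capped bottle is shoved more than 20 mm or knocked over (distance of green_bottle from where it was at the start of the episode above 0.02 m or angle between green_bottle's own z axis and vertical above 0.5 rad).
It fails at once if the black-capped vial is shoved more than 20 mm or knocked over (distance of capped_vial from where it was at the start of the episode above 0.02 m or angle between capped_vial's own z axis and vertical above 0.5 rad).
It fails at once if the white stopper is shoved more than 20 mm or knocked over (distance of stopper from where it was at the start of the episode above 0.02 m or angle between stopper's own z axis and vertical above 0.5 rad).
It also fails if it takes over 109 s, if anything falls off the work surface, if the arm or the gripper's body presses on something with over 40 N, if the wrist force passes 120 N, or if a joint passes its speed limit or range.

ROBOT

A 6-joint arm with a two-finger parallel gripper is mounted at the origin on a cart in front of the work surface, level with it; the furniture and walls round the work are solid. World frame = base frame: x ahead of the robot, y to its left, z up, the work surface at z = 0. Lengths are in m, angles in rad, forces in N, time in s.
With the tool pointing down it reaches from about 0.25 to 0.8 m from the base axis. Payload 8.5 kg.
Tool frame: the origin (TCP) lies on the centre line of the jaws, within the pads' length; the fingertips stand 22 mm ahead of it and the grasp point (between the pads) lies 3 mm ahead of it; z points along the fingers, y is the line along which they close (so a half turn about z gives the same grasp; the last joint's range is limited). The gripper opens to 85 mm and grips with 20 to 120 N. Pads are 22 mm wide; open, the fingers measure 114 mm over their backs; the gripper's body (76 mm by 85 mm) begins 54 mm behind the grasp point. The pads swing forward as they close: fully open they stand 13 mm farther back than shut.
Start: joints at [1.319, 0.238, -0.013, 1.319, 0, 1.571], TCP at [0.131, 0.508, 0.253] pointing down, gripper open.
Joint ranges: [-2.66, 2.66], [-1.03, 1.9], [-1.14, 1.46], [-1.82, 2.27], [-1.45, 1.34], [-3.14, 3.14]. Speed limits (rad/s): [2.22, 2.22, 2.79, 3.14, 3.14, 3.14].

INTERFACE

Orientations are given as a unit quaternion [w, x, y, z].
In Python, from bench import status, vision, job gives the robot as it stands.
- The arm moves only by the tool step_arm, never from a script. Its argument "motion" is a list of rows, each an object of numbers: "fingers": the closure, from -1 (fully open) to 1 (shut); "tx", "ty", "tz": the shift along the tool's x, y, z as a fraction of full scale; "wx", "wy", "wz": the turn, a rotation vector about the tool's x, y, z as a fraction of full scale. In form: [{"fingers": .., "tx": .., "ty": .., "tz": .., "wx": .., "wy": .., "wz": ..}, ...]. A call has exactly 5 rows; each row shifts and turns the commanded pose from where the row before left it, along the tool's axes as they then stand; what a row does not reach is not made up. Full scale, the value 1, is 0.02 m for a shift and pi rad for a turn. A row lasts 1/12 s, in which the tool goes at most 41.7 mm and 7.16 degrees, less where a joint would pass 70% of its speed; a pose out of reach is approached as far as the arm can. A call with a number of a shift or a turn outside -1 to 1 is refused whole. A call with a gripper value outside its range is refused whole. The fingers move at their own pace and stop on an object; the grip force is fixed at half the most. Time passes only in rows, so rows that do not move let the fingers close, or fill a call up. It gives the time, the measured TCP pose, the force, the opening and the grip force at its end, in the units of the state.
- status.get_obs(): the state, without advancing time (a new reading comes with each control period).
- vision.grab_frame(name): name is "scene" or "top"; returns the picture (384x512x3 uint8, blue, green, red); there is no depth.
- vision.camera_params(name): a dict with "K" (3x3 intrinsics, pixels), "D" ([k1, k2, p1, p2, k3] as OpenCV has them; the pictures are not rectified), "R" (3x3) and "t" (3): a world point X has camera coordinates R X + t. Camera axes: x right, y down, z forward; pixel columns grow to the right and rows downward; lengths in m; the calibration is good to about 2 mm. A picture is of the moment at which its call begins. camera_params takes no time and is no camera call.
- job.sign_off(): hands the job in; it is judged then, once.
The state is a dict: "time": time; "joint_pos": joint angles; "joint_velocities": joint speeds; "joint_torque": joint torques, N m; "ee_pos": TCP position; "ee_rot": TCP orientation; "contact_force": force on the tool from outside, world axes, zero at the start; "moment": the same for the moment, N m; "grip_width": finger opening in m; "finger_force": force on a finger pad.
Only numpy, scipy, OpenCV 4.12 (cv2) and the standard library are available. Lean on these libraries where they do the work, as an engineer would, in place of code of your own. Each camera call takes 0.05 s, during which the arm holds its last target. There are 200 camera calls.

## Working session

There is one attempt and no reset: what is moved stays moved. The work goes in short steps, Python scripts to look and compute and a tool call to move; the robot and the scene stay as the last step left them, time stands still between calls to the robot, and variables do not carry over. Pictures are saved under pics/ and viewed, at most 14 in all, crops included, and the job is handed in when it is done.

Besides the shell and the picture viewer there is one more tool, called after "Call:" in YAML: its name, and indented under it one key for each argument. step_arm: Moves the arm, as the interface text tells. Its arguments: {"type":"object","properties":{"motion":{"type":"array"}},"required":["motion"]}

```bash
mkdir -p pics; ls
python3 - <<'E'
from bench import status,vision
import cv2,numpy as np
for n in("scene","top"):
    cv2.imwrite(f"pics/{n}0.png",vision.grab_frame(n)); p=vision.camera_params(n)
    R=np.array(p["R"]);t=np.array(p["t"]);print(n,np.round(p["K"],1).tolist(),np.round(p["D"],3),"cam",-R.T@t,"fwd",R[2])
o=status.get_obs();print({k:np.round(v,3) for k,v in o.items()})
E
```

```text
pics
scene [[351.2, 0.0, 259.7], [0.0, 351.2, 186.0], [0.0, 0.0, 1.0]] [-0.078  0.     0.     0.     0.   ] cam [-0.01373732 -0.70179502  0.78762339] fwd [ 0.48411766  0.63872374 -0.59804856]
top [[375.3, 0.0, 257.2], [0.0, 375.3, 190.4], [0.0, 0.0, 1.0]] [0.027 0.    0.    0.    0.   ] cam [0.38837866 0.07862815 1.06665342] fwd [ 0.17208909  0.01340191 -0.98499022]
{'time': np.float64(0.1), 'joint_pos': array([ 1.319,  0.239, -0.014,  1.319, -0.   ,  1.571]), 'joint_velocities': array([-0.001, -0.001,  0.003, -0.002, -0.001,  0.001]), 'joint_torque': array([ 1.0000e-03, -5.3972e+01,  3.4700e+01,  1.3000e-02,  0.0000e+00,
       -0.0000e+00]), 'ee_pos': array([0.131, 0.508, 0.253]), 'ee_rot': array([-0.   ,  0.126,  0.992, -0.001]), 'contact_force': array([ 0.114, -1.017,  0.02 ]), 'moment': array([-0.014, -0.007, -0.003]), 'finger_force': np.float64(0.0), 'grip_width': np.float64(0.085)}
```

View pics/scene0.png

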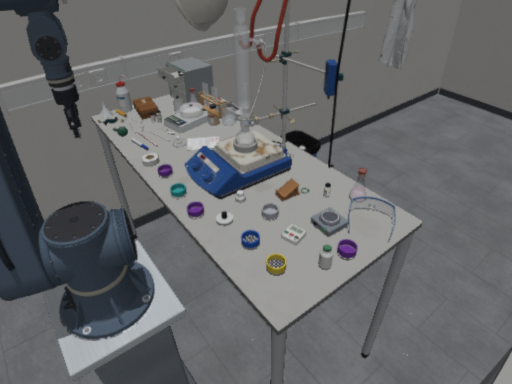

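View pics/top0.png

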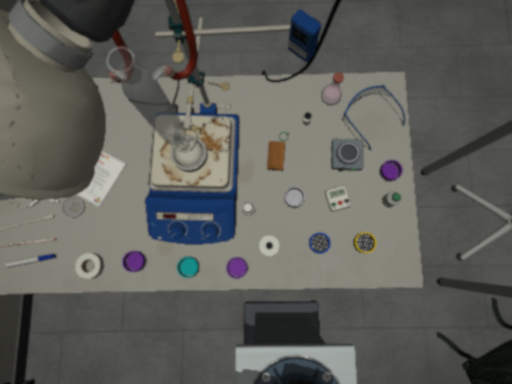

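The top view shows:
- pan (294,198), with look-alikes in purple (391,170), (237,267), (134,261) and turquoise (188,267)
- blue sieve (319,243), yellow sieve (365,243)
- lid (269,245); its look-alike is the white ring (90,265)
- timer (339,198), shaker (348,153), rest (277,155)
- bottle (393,199), vial (307,118), stopper (248,208)

One close crop to check the choice.

```bash
cat > h.py <<'E'
from bench import status,vision
import cv2,numpy as np
P={n:vision.camera_params(n) for n in("scene","top")}
def ray(n,uv):
    p=P[n];R=np.array(p["R"]);t=np.array(p["t"])
    q=cv2.undistortPoints(np.array([[uv]],float),np.array(p["K"]),np.array(p["D"]))[0,0]
    return -R.T@t,R.T@np.array([q[0],q[1],1])
def onz(n,uv,z):
    c,d=ray(n,uv);return c+d*(z-c[2])/d[2]
def proj(n,X):
    p=P[n];return cv2.projectPoints(np.array([X],float),cv2.Rodrigues(np.array(p["R"]))[0],np.array(p["t"]),np.array(p["K"]),np.array(p["D"]))[0][0,0]
E
python3 - <<'E'
from h import *
im=cv2.imread("pics/top0.png");cv2.imwrite("pics/topc.png",cv2.resize(im[105:285,225:415],None,fx=4,fy=3.3 and 4,interpolation=cv2.INTER_CUBIC)[:600*1+120][:, :760][:600])
im=cv2.imread("pics/scene0.png");cv2.imwrite("pics/scenec.png",cv2.resize(im[165:285,200:370],None,fx=4.5,fy=4.5,interpolation=cv2.INTER_CUBIC))
for n,uv,z in[("pan",(294,198),.03),("yellow",(365,243),.03),("blue",(319,243),.03),("lid",(269,245),.012),("timer",(339,198),.017),("shaker",(348,153),.036),("rest",(277,155),.03),("bottle",(393,199),.074)]: print(n,onz("top",uv,z).round(3))
E
```

```text
pan [ 0.546 -0.009  0.03 ]
yellow [ 0.419 -0.198  0.03 ]
blue [ 0.421 -0.073  0.03 ]
lid [0.418 0.063 0.012]
timer [ 0.546 -0.137  0.017]
shaker [ 0.671 -0.165  0.036]
rest [0.671 0.035 0.03 ]
bottle [ 0.532 -0.267  0.074]
```

View pics/topc.png

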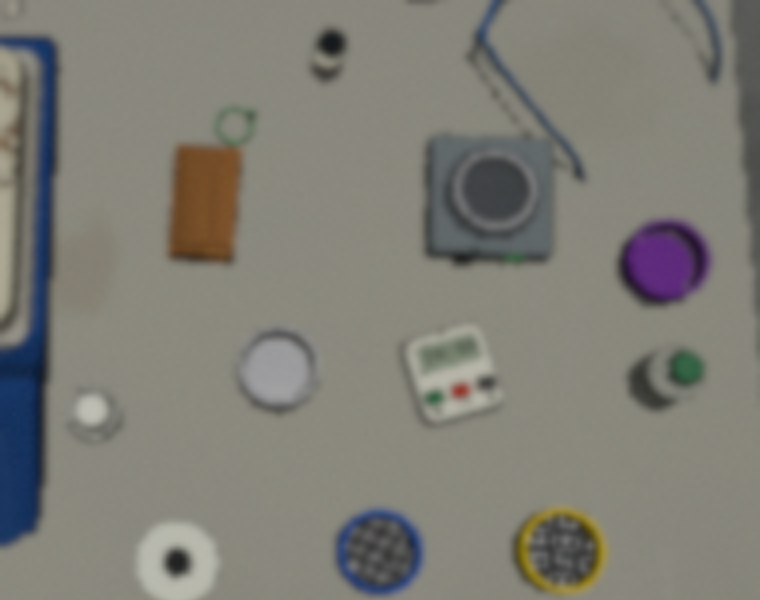

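View pics/scenec.png

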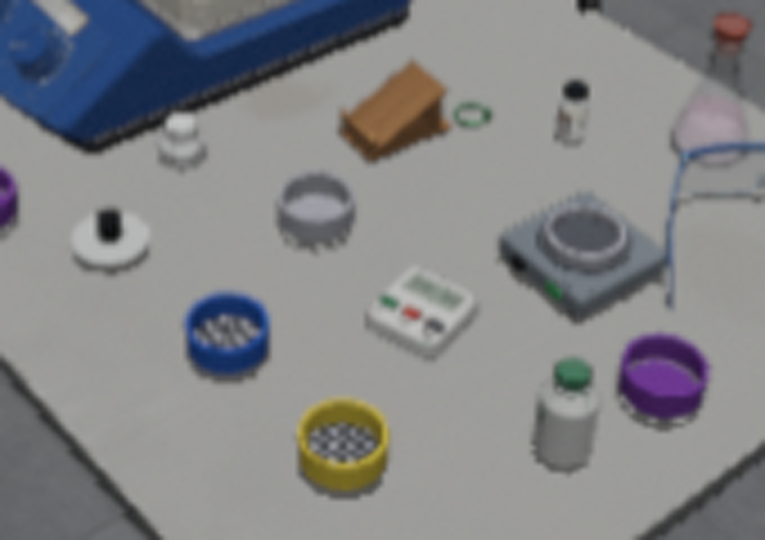

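Crops confirm the choice: bare grey pan (294,198), blue and yellow wired sieves, lid with black knob, timer with display towards +x, rest with its ledge on the robot side. Now I'll measure.

```bash
cat >> h.py <<'E'
from scipy.optimize import least_squares
def cnt(m,uv):
    c,_=cv2.findContours(m.astype(np.uint8),cv2.RETR_EXTERNAL,cv2.CHAIN_APPROX_NONE)
    c=[k for k in c if cv2.contourArea(k)>40]
    return min(c,key=lambda k:np.hypot(*(k.reshape(-1,2).mean(0)-uv)))
def rim(n,m,uv,z,far=True):
    c=cnt(m,uv).reshape(-1,2);X=np.array([onz(n,p,z)[:2] for p in c]);C=ray(n,uv)[0][:2]
    m0=X.mean(0)
    if far: X=X[(X-m0)@((m0-C)/np.linalg.norm(m0-C))>0.002]
    s=least_squares(lambda v:np.hypot(*(X-v[:2]).T)-v[2],[*m0,.029],loss="soft_l1",f_scale=.002)
    return s.x.round(4),round(float(np.sqrt(np.mean(s.fun**2))),4)
def chan(im):
    f=im.astype(int);return f[...,0],f[...,1],f[...,2]
def masks(im):
    b,g,r=chan(im);
    return dict(yellow=(r-b>50),blue=(b-r>50),lid=(np.minimum(np.minimum(b,g),r)>(155)),pan=(b-r>=5),rest=(r-b>40))
E
python3 - <<'E'
from h import *
uv0={"yellow":(.419,-.198,.03),"blue":(.421,-.073,.03),"pan":(.546,-.009,.03),"lid":(.418,.063,.012)}
for n in("top","scene"):
    im=cv2.imread(f"pics/{n}0.png");M=masks(im)
    for k,X in uv0.items():
        uv=proj(n,X);c=cnt(M[k],uv);print(n,k,uv.round(),cv2.boundingRect(c),cv2.contourArea(c),rim(n,M[k],uv,X[2]))
    for X in [(.42,0,0),(.546,-.12,.017),(.671,-.165,.036),(.418,.075,.012),(.546,-.009,.01),(.6,-.08,0)]:
        u=proj(n,X).round().astype(int);print(u,im[u[1],u[0]],end=" ")
    print()
    c=cnt(M["rest"],proj(n,(.671,.035,.03)));print("rest",cv2.boundingRect(c),cv2.approxPolyDP(cv2.convexHull(c),2,True).reshape(-1,2).tolist())
    b,g,r=chan(im);uv=proj(n,(.671,-.165,.036)).astype(int);print(im[uv[1],uv[0]-20:uv[0]+21:2].tolist())
    c=cnt(M["lid"],proj(n,(.546,-.137,.017)));print("timer",cv2.minAreaRect(c),cv2.approxPolyDP(cv2.convexHull(c),1.5,True).reshape(-1,2).tolist())
E
```

```text
top yellow [365. 243.] (354, 232, 23, 22) 361.5 (array([ 0.4212, -0.2   ,  0.0277]), 0.0007)
top blue [319. 243.] (310, 233, 20, 20) 299.0 (array([ 0.4223, -0.0755,  0.026 ]), 0.0007)
top pan [294. 198.] (309, 231, 23, 23) 381.5 (array([ 0.4225, -0.0757,  0.0298]), 0.0008)
top lid [269. 245.] (260, 236, 19, 20) 279.5 (array([0.4182, 0.0634, 0.0257]), 0.0008)
[291 244] [126 137 138] [333 198] [155 168 167] [348 153] [69 66 64] [265 245] [141 150 150] [293 199] [158 156 157] [317 181] [125 137 138] 
rest (267, 141, 18, 29) [[270, 141], [284, 142], [281, 169], [267, 167]]
[[125, 136, 137], [124, 133, 136], [93, 99, 99], [89, 88, 83], [93, 91, 85], [72, 71, 68], [108, 107, 106], [74, 73, 70], [69, 68, 64], [68, 67, 63], [69, 67, 64], [67, 66, 63], [67, 66, 61], [66, 65, 62], [66, 64, 60], [93, 93, 92], [103, 102, 99], [100, 100, 93], [106, 112, 112], [124, 134, 136], [125, 135, 136]]
timer ((293.3699951171875, 199.9099884033203), (11.172287940979004, 6.505383014678955), 8.130102157592773) [[299, 198], [297, 203], [292, 203], [288, 199], [289, 196]]
scene yellow [275. 261.] (266, 253, 21,
[... 356 characters left out ...]
 230] [183 185 184] [329 216] [90 84 80] [223 215] [24 22 20] [268 213] [150 143 142] [294 220] [153 155 155] 
rest (276, 179, 23, 21) [[292, 179], [298, 185], [282, 199], [276, 194], [276, 190]]
[[153, 156, 156], [151, 154, 154], [143, 143, 142], [134, 130, 125], [130, 123, 116], [122, 115, 108], [132, 125, 124], [88, 81, 79], [90, 84, 80], [90, 84, 79], [91, 84, 80], [90, 83, 79], [88, 81, 78], [83, 77, 75], [118, 112, 110], [133, 127, 121], [144, 143, 141], [152, 155, 155], [153, 155, 156], [140, 141, 139], [142, 129, 122]]
timer ((293.4000244140625, 232.2000274658203), (19.677398681640625, 15.20526123046875), 26.56505012512207) [[305, 231], [297, 240], [292, 240], [282, 234], [292, 223]]
```

```bash
cat > m.py <<'E'
from h import *
def up(n,f):
    im=cv2.imread(f) if isinstance(f,str) else f
    return cv2.resize(im,None,fx=4,fy=4,interpolation=cv2.INTER_CUBIC)
def ucnt(m,uv,inner=False):
    c,_=cv2.findContours(m.astype(np.uint8),cv2.RETR_EXTERNAL,cv2.CHAIN_APPROX_NONE)
    c=[(k.reshape(-1,2)+.5)/4-.5 for k in c if cv2.contourArea(k)>16*25]
    return min(c,key=lambda k:np.hypot(*(k.mean(0)-uv)))
def fit(n,c,z,far=True,R=None):
    X=np.array([onz(n,p,z)[:2] for p in c]);C=ray(n,(256,190))[0][:2];m0=X.mean(0)
    if far: X=X[(X-m0)@((m0-C)/np.linalg.norm(m0-C))>0]
    f=(lambda v:np.hypot(*(X-v[:2]).T)-(R or v[2]))
    s=least_squares(f,[*m0,.029],loss="soft_l1",f_scale=.002);return s.x.round(4),round(float(np.sqrt(np.mean(s.fun**2))),4)
E
python3 - <<'E'
from m import *
for n in("top","scene"):
    im=up(n,f"pics/{n}0.png");b,g,r=chan(im);lo=np.minimum(np.minimum(b,g),r)
    T=dict(top=(126,137,138),scene=(153,156,155))[n]
    d=(b-r)-(T[0]-T[2]);wh=lo>(T[0]+14 if n=="top" else 167)
    for k,m,X in[("yellow",r-b>35,(.42,-.199,.03)),("blue",b-r>35,(.421,-.076,.03)),("pan",d>5,(.546,-.011,.03)),("lid",wh,(.418,.063,.012))]:
        c=ucnt(m,proj(n,X));print(n,k,fit(n,c,X[2]),fit(n,c,X[2],R=.029)[0][:2],len(c))
    X=(.671,-.165,.036);c=ucnt(r<(82 if n=="top" else 103),proj(n,X));print("hole",fit(n,c,X[2],False))
    c=ucnt(wh,proj(n,(.546,-.137,.017)));q=cv2.minAreaRect(np.array([onz(n,p,.017)[:2] for p in c],np.float32)*1000);print("timer",q)
    c=ucnt(d>(5),proj(n,(.671,-.165,.02)));q=cv2.minAreaRect(np.array([onz(n,p,.02)[:2] for p in c],np.float32)*1000);print("housing",q)
    c=ucnt(r-b>30,proj(n,(.671,.035,.03)));h=cv2.approxPolyDP(cv2.convexHull((c*10).astype(np.int32)),12,True).reshape(-1,2)/10
    print("rest");[print(p,onz(n,p,0)[:2].round(4),onz(n,p,.02)[:2].round(4),onz(n,p,.045)[:2].round(4)) for p in h]
E
```

```text
top yellow (array([ 0.4213, -0.1993,  0.0302]), 0.0003) [ 0.4215 -0.2008] 259
top blue (array([ 0.4223, -0.0754,  0.0282]), 0.0003) [ 0.4221 -0.0744] 237
top pan (array([ 0.5523, -0.0109,  0.0286]), 0.0004) [ 0.5519 -0.0106] 243
top lid (array([0.4177, 0.0635, 0.029 ]), 0.0005) [0.4177 0.0635] 243
hole (array([ 0.6745, -0.1664,  0.0222]), 0.0004)
timer ((556.16845703125, -131.86839294433594), (40.42329025268555, 55.32550811767578), 16.806150436401367)
housing ((750.630615234375, -210.18130493164062), (169.2176971435547, 296.2146301269531), 44.25273895263672)
rest
[269.1 140.6] [0.7232 0.0558] [0.7169 0.0562] [0.7091 0.0567]
[285.1 142.1] [0.7176 0.0088] [0.7114 0.0101] [0.7037 0.0117]
[283.3 165.8] [0.6461 0.016 ] [0.6413 0.0172] [0.6352 0.0186]
[281.3 169.8] [0.6343 0.0221] [0.6296 0.0232] [0.6239 0.0245]
[267.3 168.8] [0.638  0.0628] [0.6334 0.0631] [0.6275 0.0635]
[266.3 167.3] [0.6426 0.0656] [0.6378 0.0659] [0.6319 0.0662]
scene yellow (array([ 0.421 , -0.1986,  0.0292]), 0.0003) [ 0.4211 -0.1984] 248
scene blue (array([ 0.4213, -0.0755,  0.0288]), 0.0004) [ 0.4212 -0.0758] 221
scene pan (array([ 0.5507, -0.0111,  0.0277]), 0.0009) [ 0.5496 -0.0123] 199
scene lid (array([0.4161, 0.0627, 0.027 ]), 0.0068) [0.4146 0.0597] 203
hole (array([ 0.6734, -0.1656,  0.0219]), 0.001)
timer ((555.9259643554688, -132.05520629882812), (37.66896057128906, 55.427059173583984), 13.656845092773438)
housing ((576.20361328125, -248.52008056640625), (32.662742614746094, 23.60108184814453), 43.34221649169922)
rest
[291.3 178.3] [0.7499 0.103 ] [0.7305 0.0826] [0.7063 0.0571]
[298.1 183.6] [0.747  0.0613] [0.7277 0.0419] [0.7035 0.0177]
[299.3 192.8] [0.7119 0.0167] [ 0.6935 -0.0015] [ 0.6705 -0.0243]
[281.6 199.6] [0.6356 0.0268] [0.6192 0.0083] [ 0.5985 -0.0148]
[275.8 194.6] [0.6379 0.0619] [0.6213 0.0425] [0.6007 0.0182]
[275.6 189.6] [0.6565 0.0854] [0.6394 0.0654] [0.6182 0.0404]
```

Run:
```python
from h import *
a=cv2.imread("pics/scene0.png")[172:206,266:310];b=cv2.imread("pics/top0.png")[132:178,255:295]
f=lambda i:cv2.resize(i,(int(i.shape[1]*580/i.shape[0]*.68),int(580*.68)),interpolation=cv2.INTER_CUBIC)
cv2.imwrite("pics/rest.png",np.hstack([f(a)[:394],f(b)[:394]])[:, :800])
print(f(a).shape,f(b).shape)
```

```text
(394, 510, 3) (394, 342, 3)
```

View pics/rest.png

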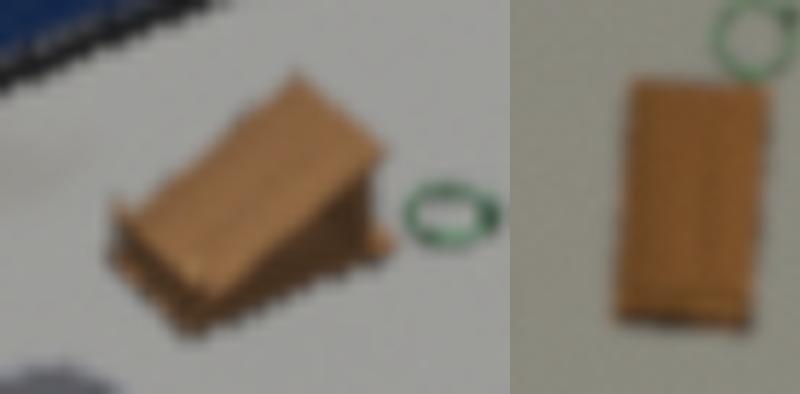

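Rest crop: ledge on the robot side (left ledge tip at scene (275.6,189.6), top (266.3,167.3), triangulated z≈0.02). This puts the seat at about (0.672, 0.038), yaw −5°. Start moving, and refine the timer measurement.

```bash
cat >> h.py <<'E'
from scipy.spatial.transform import Rotation as Ro
def Rm(o=None):
    q=(o or status.get_obs())["ee_rot"];return Ro.from_quat([q[1],q[2],q[3],q[0]])
def go(p,R=None,o=None):
    "shift in units of 20 mm along the tool axes as they stand"
    o=o or status.get_obs();R=R or Rm(o)
    return (R.inv().apply(np.array(p)-o["ee_pos"])/.02).round(2)
E
python3 - <<'E'
from m import *
for n in("top","scene"):
    im=up(n,f"pics/{n}0.png");T=np.array(dict(top=(126,137,138),scene=(153,156,155))[n])
    e=im.astype(int)-T
    m=(np.abs(e).max(2)>14).astype(np.uint8)
    if n=="scene": m=((e.max(2)>12)|(np.abs(e[...,2]-e[...,0])>14)).astype(np.uint8)
    m=cv2.morphologyEx(m,cv2.MORPH_CLOSE,np.ones((9,9)))
    c=ucnt(m,proj(n,(.55,-.135,.017)))
    q=cv2.minAreaRect(np.array([onz(n,p,.017)[:2] for p in c],np.float32)*1000);print("timer",q,cv2.boundingRect(c.astype(np.int32)))
E
```

```text
timer ((543.6708984375, -131.4087677001953), (65.30609130859375, 63.3021354675293), 14.218043327331543) (324, 185, 26, 27)
timer ((545.5083618164062, -134.57167053222656), (60.71240997314453, 56.2868537902832), 15.160318374633789) (282, 223, 23, 18)
```

Call:
step_arm:
  motion:
    - {"fingers": -1,"tx": -0.5,"ty": -1,"tz": 0,"wx": 0,"wy": 0,"wz": 0.034}
    - {"fingers": -1,"tx": -0.5,"ty": -1,"tz": 0,"wx": 0,"wy": 0,"wz": 0.034}
    - {"fingers": -1,"tx": -0.5,"ty": -1,"tz": 0,"wx": 0,"wy": 0,"wz": 0.034}
    - {"fingers": -1,"tx": -0.5,"ty": -1,"tz": 0,"wx": 0,"wy": 0,"wz": 0.034}
    - {"fingers": -1,"tx": -0.5,"ty": -1,"tz": 0,"wx": 0,"wy": 0,"wz": 0.034}

```text
time: 0.52
ee_pos: [0.1307, 0.3966, 0.2528]
ee_rot: [0.0, 0.386, 0.923, -0.001]
contact_force: [-0.1, -0.1, -0.3]
grip_width: 0.0854
finger_force: 0.0
```

Call:
step_arm:
  motion:
    - {"fingers": -1,"tx": -1,"ty": 0,"tz": 0,"wx": 0,"wy": 0,"wz": 0}
    - {"fingers": -1,"tx": -1,"ty": 0,"tz": 0,"wx": 0,"wy": 0,"wz": 0}
    - {"fingers": -1,"tx": -1,"ty": 0,"tz": 0,"wx": 0,"wy": 0,"wz": 0}
    - {"fingers": -1,"tx": -1,"ty": 0,"tz": 0,"wx": 0,"wy": 0,"wz": 0}
    - {"fingers": -1,"tx": -1,"ty": 0,"tz": 0,"wx": 0,"wy": 0,"wz": 0}

```text
time: 0.93
ee_pos: [0.2016, 0.3262, 0.2531]
ee_rot: [-0.0, 0.383, 0.924, -0.0]
contact_force: [0.1, 1.0, -0.1]
grip_width: 0.0854
finger_force: 0.0
```

Call:
step_arm:
  motion:
    - {"fingers": -1,"tx": -1,"ty": 0,"tz": 0,"wx": 0,"wy": 0,"wz": 0}
    - {"fingers": -1,"tx": -1,"ty": 0,"tz": 0,"wx": 0,"wy": 0,"wz": 0}
    - {"fingers": -1,"tx": -1,"ty": 0,"tz": 0,"wx": 0,"wy": 0,"wz": 0}
    - {"fingers": -1,"tx": -1,"ty": 0,"tz": 0,"wx": 0,"wy": 0,"wz": 0}
    - {"fingers": -1,"tx": -1,"ty": 0,"tz": 0,"wx": 0,"wy": 0,"wz": 0}

```text
time: 1.35
ee_pos: [0.2724, 0.2555, 0.2531]
ee_rot: [-0.0, 0.383, 0.924, -0.0]
contact_force: [-0.0, -0.2, -0.1]
grip_width: 0.0856
finger_force: 0.0
```

Call:
step_arm:
  motion:
    - {"fingers": -1,"tx": -1,"ty": 0,"tz": 0,"wx": 0,"wy": 0,"wz": 0}
    - {"fingers": -1,"tx": -1,"ty": 0,"tz": 0,"wx": 0,"wy": 0,"wz": 0}
    - {"fingers": -1,"tx": -1,"ty": 0,"tz": 0,"wx": 0,"wy": 0,"wz": 0}
    - {"fingers": -1,"tx": -1,"ty": 0,"tz": 0,"wx": 0,"wy": 0,"wz": 0}
    - {"fingers": -1,"tx": -1,"ty": 0,"tz": 0,"wx": 0,"wy": 0,"wz": 0}

```text
time: 1.77
ee_pos: [0.3431, 0.1847, 0.2531]
ee_rot: [-0.0, 0.383, 0.924, -0.0]
contact_force: [0.1, 0.1, -0.1]
grip_width: 0.0852
finger_force: 0.0
```

Call:
step_arm:
  motion:
    - {"fingers": -1,"tx": -1,"ty": 0,"tz": 0,"wx": 0,"wy": 0,"wz": 0}
    - {"fingers": -1,"tx": -1,"ty": 0,"tz": 0,"wx": 0,"wy": 0,"wz": 0}
    - {"fingers": -1,"tx": -1,"ty": 0,"tz": 0,"wx": 0,"wy": 0,"wz": 0}
    - {"fingers": -1,"tx": -1,"ty": 0,"tz": 0,"wx": 0,"wy": 0,"wz": 0}
    - {"fingers": -1,"tx": -1,"ty": 0,"tz": 0,"wx": 0,"wy": 0,"wz": 0}

```text
time: 2.18
ee_pos: [0.4137, 0.114, 0.2531]
ee_rot: [-0.0, 0.383, 0.924, -0.0]
contact_force: [0.5, 0.9, 0.7]
grip_width: 0.0853
finger_force: 0.0
```

```bash
python3 -c "
from h import *
o=status.get_obs();print(o['ee_pos'],o['joint_pos'].round(2),go((.55,-.0112,.09)),Rm().as_matrix().round(3))"
```

```text
[0.41371367 0.11398947 0.25306548] [ 0.27  0.07 -0.22  1.28 -0.    1.05] [-9.25  0.4   8.15] [[-0.707  0.708 -0.001]
 [ 0.708  0.707 -0.   ]
 [ 0.    -0.001 -1.   ]]
```

Call:
step_arm:
  motion:
    - {"fingers": -1,"tx": -1,"ty": 0,"tz": 0.8,"wx": 0,"wy": 0,"wz": 0}
    - {"fingers": -1,"tx": -1,"ty": 0,"tz": 0.8,"wx": 0,"wy": 0,"wz": 0}
    - {"fingers": -1,"tx": -1,"ty": 0,"tz": 0.8,"wx": 0,"wy": 0,"wz": 0}
    - {"fingers": -1,"tx": -1,"ty": 0,"tz": 0.8,"wx": 0,"wy": 0,"wz": 0}
    - {"fingers": -1,"tx": -1,"ty": 0,"tz": 0.8,"wx": 0,"wy": 0,"wz": 0}

```text
time: 2.6
ee_pos: [0.4844, 0.0433, 0.1723]
ee_rot: [-0.0, 0.383, 0.924, -0.0]
contact_force: [1.1, 0.5, 0.1]
grip_width: 0.0857
finger_force: 0.0
```

Call:
step_arm:
  motion:
    - {"fingers": -1,"tx": -0.85,"ty": 0.08,"tz": 0.8,"wx": 0,"wy": 0,"wz": 0}
    - {"fingers": -1,"tx": -0.85,"ty": 0.08,"tz": 0.8,"wx": 0,"wy": 0,"wz": 0}
    - {"fingers": -1,"tx": -0.85,"ty": 0.08,"tz": 0.8,"wx": 0,"wy": 0,"wz": 0}
    - {"fingers": -1,"tx": -0.85,"ty": 0.08,"tz": 0.8,"wx": 0,"wy": 0,"wz": 0}
    - {"fingers": -1,"tx": -0.85,"ty": 0.08,"tz": 0.8,"wx": 0,"wy": 0,"wz": 0}

```text
time: 3.02
ee_pos: [0.55, -0.011, 0.0922]
ee_rot: [-0.0, 0.383, 0.924, -0.0]
contact_force: [-0.1, 0.1, -0.2]
grip_width: 0.0856
finger_force: 0.0
```

Call:
step_arm:
  motion:
    - {"fingers": -1,"tx": 0,"ty": 0,"tz": 0.6,"wx": 0,"wy": 0,"wz": 0}
    - {"fingers": -1,"tx": 0,"ty": 0,"tz": 0.6,"wx": 0,"wy": 0,"wz": 0}
    - {"fingers": -1,"tx": 0,"ty": 0,"tz": 0.6,"wx": 0,"wy": 0,"wz": 0}
    - {"fingers": -1,"tx": 0,"ty": 0,"tz": 0.6,"wx": 0,"wy": 0,"wz": 0}
    - {"fingers": -1,"tx": 0,"ty": 0,"tz": 0.5,"wx": 0,"wy": 0,"wz": 0}

```text
time: 3.43
ee_pos: [0.5492, -0.0104, 0.0341]
ee_rot: [-0.001, 0.383, 0.924, -0.0]
contact_force: [-1.3, -0.5, -1.0]
grip_width: 0.0852
finger_force: 0.0
```

```bash
python3 -c "
from h import *
o=status.get_obs();print(o['ee_pos'],o['grip_width'],go((.55,-.0112,.034)))
im=vision.grab_frame('scene')[150:250,220:320];a=cv2.resize(im,(500,500),interpolation=cv2.INTER_CUBIC);cv2.imwrite('pics/g1.png',a)"
```

```text
[ 0.54922792 -0.01039723  0.03411491] 0.08518299140501563 [-0.06 -0.    0.01]
```

View pics/g1.png

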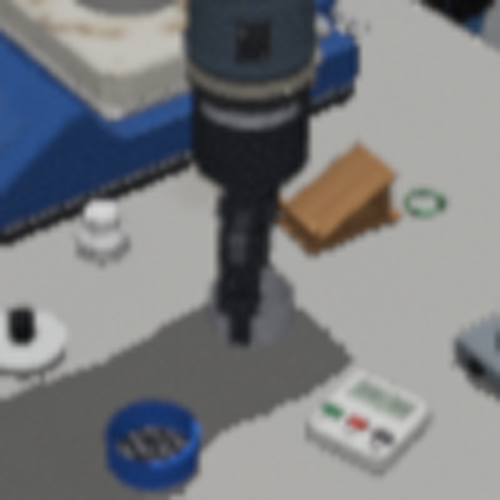

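Finger at (240,300) and pan centre at (252,305) in the crop. The offset is what the diagonal view should give, so I'll close and lift.

Call:
step_arm:
  motion:
    - {"fingers": 1,"tx": 0,"ty": 0,"tz": 0,"wx": 0,"wy": 0,"wz": 0}
    - {"fingers": 1,"tx": 0,"ty": 0,"tz": 0,"wx": 0,"wy": 0,"wz": 0}
    - {"fingers": 1,"tx": 0,"ty": 0,"tz": 0,"wx": 0,"wy": 0,"wz": 0}
    - {"fingers": 1,"tx": 0,"ty": 0,"tz": 0,"wx": 0,"wy": 0,"wz": 0}
    - {"fingers": 1,"tx": 0,"ty": 0,"tz": 0,"wx": 0,"wy": 0,"wz": 0}

```text
time: 3.9
ee_pos: [0.55, -0.0103, 0.0367]
ee_rot: [0.001, 0.383, 0.924, 0.0]
contact_force: [-2.1, 0.6, 6.1]
grip_width: 0.0559
finger_force: 62.2
```

Call:
step_arm:
  motion:
    - {"fingers": 1,"tx": 0,"ty": 0,"tz": 0,"wx": 0,"wy": 0,"wz": 0}
    - {"fingers": 1,"tx": 0,"ty": 0,"tz": 0,"wx": 0,"wy": 0,"wz": 0}
    - {"fingers": 1,"tx": 0,"ty": 0,"tz": -0.8,"wx": 0,"wy": 0,"wz": 0}
    - {"fingers": 1,"tx": 0,"ty": 0,"tz": -0.8,"wx": 0,"wy": 0,"wz": 0}
    - {"fingers": 1,"tx": 0,"ty": 0,"tz": -0.8,"wx": 0,"wy": 0,"wz": 0}

```text
time: 4.32
ee_pos: [0.5499, -0.0103, 0.0846]
ee_rot: [0.0, 0.383, 0.924, 0.0]
contact_force: [0.2, -0.5, -0.3]
grip_width: 0.0561
finger_force: 63.7
```

Call:
step_arm:
  motion:
    - {"fingers": 1,"tx": 0,"ty": 0,"tz": -0.8,"wx": 0,"wy": 0,"wz": 0}
    - {"fingers": 1,"tx": 0,"ty": 0,"tz": -0.8,"wx": 0,"wy": 0,"wz": 0}
    - {"fingers": 1,"tx": 0,"ty": 0,"tz": -0.8,"wx": 0,"wy": 0,"wz": 0}
    - {"fingers": 1,"tx": 0,"ty": 0,"tz": 0,"wx": 0,"wy": 0,"wz": 0}
    - {"fingers": 1,"tx": 0,"ty": 0,"tz": 0,"wx": 0,"wy": 0,"wz": 0}

```text
time: 4.73
ee_pos: [0.5505, -0.0103, 0.1326]
ee_rot: [0.001, 0.383, 0.924, 0.0]
contact_force: [0.2, -0.4, -0.8]
grip_width: 0.0559
finger_force: 63.7
```

Run:
```python
from m import *
o=status.get_obs();print(o['ee_pos'],o['grip_width'],o['finger_force'],go((.674,-.166,.13)))
for n in('scene','top'):
    f=vision.grab_frame(n);cv2.imwrite(f'pics/g2{n}.png',f)
a=cv2.imread('pics/g2scene.png')[110:230,210:330];b=cv2.imread('pics/g2top.png')[130:230,250:350]
cv2.imwrite('pics/g2.png',np.hstack([cv2.resize(i,(400,400),interpolation=cv2.INTER_CUBIC) for i in(a,b)]))
```

```text
[ 0.55049111 -0.01032872  0.13257999] 0.05589725174495664 63.71825337409973 [-9.87 -1.13  0.15]
```

View pics/g2.png

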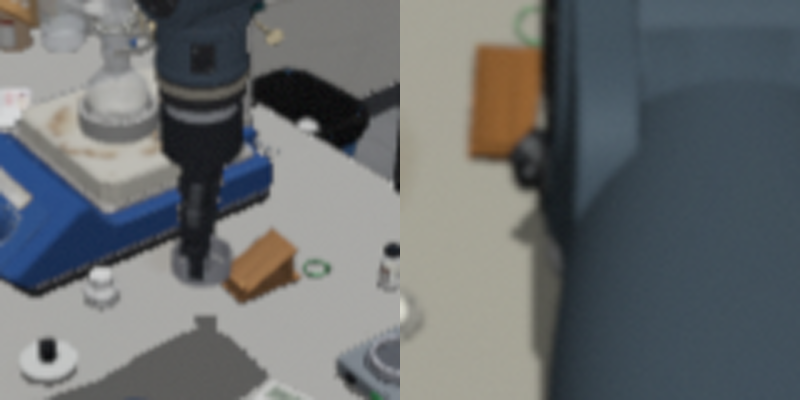

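Pan is held (scene crop, 200,260) and level. Carry it to the collar.

Call:
step_arm:
  motion:
    - {"fingers": 1,"tx": -1,"ty": -0.11,"tz": 0,"wx": 0,"wy": 0,"wz": 0}
    - {"fingers": 1,"tx": -1,"ty": -0.11,"tz": 0,"wx": 0,"wy": 0,"wz": 0}
    - {"fingers": 1,"tx": -1,"ty": -0.11,"tz": 0,"wx": 0,"wy": 0,"wz": 0}
    - {"fingers": 1,"tx": -1,"ty": -0.11,"tz": 0,"wx": 0,"wy": 0,"wz": 0}
    - {"fingers": 1,"tx": -1,"ty": -0.11,"tz": 0,"wx": 0,"wy": 0,"wz": 0}

```text
time: 5.25
ee_pos: [0.6126, -0.0895, 0.1301]
ee_rot: [-0.001, 0.383, 0.924, -0.0]
contact_force: [0.5, -0.1, -1.1]
grip_width: 0.0558
finger_force: 63.7
```

Call:
step_arm:
  motion:
    - {"fingers": 1,"tx": -1,"ty": -0.11,"tz": 0,"wx": 0,"wy": 0,"wz": 0}
    - {"fingers": 1,"tx": -1,"ty": -0.11,"tz": 0,"wx": 0,"wy": 0,"wz": 0}
    - {"fingers": 1,"tx": -1,"ty": -0.11,"tz": 0,"wx": 0,"wy": 0,"wz": 0}
    - {"fingers": 1,"tx": -1,"ty": -0.11,"tz": 0,"wx": 0,"wy": 0,"wz": 0}
    - {"fingers": 1,"tx": -0.87,"ty": -0.14,"tz": 0,"wx": 0,"wy": 0,"wz": 0}

```text
time: 5.67
ee_pos: [0.6734, -0.1668, 0.1297]
ee_rot: [-0.001, 0.383, 0.924, -0.0]
contact_force: [-0.4, 0.1, -1.1]
grip_width: 0.0558
finger_force: 63.7
```

Call:
step_arm:
  motion:
    - {"fingers": 1,"tx": 0,"ty": 0,"tz": 0.5,"wx": 0,"wy": 0,"wz": 0}
    - {"fingers": 1,"tx": 0,"ty": 0,"tz": 0.6,"wx": 0,"wy": 0,"wz": 0}
    - {"fingers": 1,"tx": 0,"ty": 0,"tz": 0.6,"wx": 0,"wy": 0,"wz": 0}
    - {"fingers": 1,"tx": 0,"ty": 0,"tz": 0.6,"wx": 0,"wy": 0,"wz": 0}
    - {"fingers": 1,"tx": 0,"ty": 0,"tz": 0.4,"wx": 0,"wy": 0,"wz": 0}

```text
time: 6.08
ee_pos: [0.6717, -0.1653, 0.0745]
ee_rot: [-0.002, 0.383, 0.924, -0.0]
contact_force: [0.6, 0.2, -1.4]
grip_width: 0.0556
finger_force: 63.7
```

Run:
```python
from m import *
o=status.get_obs();print(o['ee_pos'],go((.674,-.166,.0645)),o['joint_pos'].round(2))
f=vision.grab_frame('scene');cv2.imwrite(f'pics/g3.png',cv2.resize(f[130:250,280:400],(600,600),interpolation=cv2.INTER_CUBIC))
```

```text
[ 0.67174909 -0.16528942  0.07453447] [-0.11  0.06  0.5 ] [-0.24  0.62  0.13  1.09  0.    0.54]
```

View pics/g3.png

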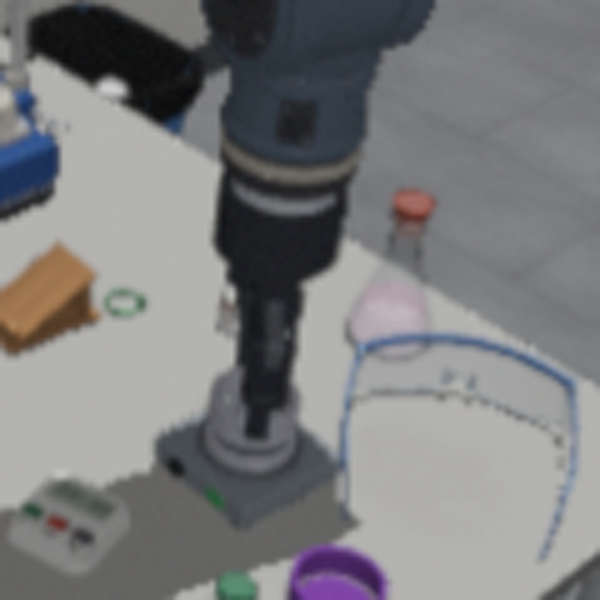

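Pan sits above the collar, aligned (crop 253,410 against 250,450). Lower, then release.

Call:
step_arm:
  motion:
    - {"fingers": 1,"tx": -0.05,"ty": 0.03,"tz": 0.1,"wx": 0,"wy": 0,"wz": 0}
    - {"fingers": 1,"tx": -0.05,"ty": 0.03,"tz": 0.1,"wx": 0,"wy": 0,"wz": 0}
    - {"fingers": 1,"tx": 0,"ty": 0,"tz": 0.1,"wx": 0,"wy": 0,"wz": 0}
    - {"fingers": 1,"tx": 0,"ty": 0,"tz": 0.1,"wx": 0,"wy": 0,"wz": 0}
    - {"fingers": 1,"tx": 0,"ty": 0,"tz": 0.05,"wx": 0,"wy": 0,"wz": 0}

```text
time: 6.55
ee_pos: [0.6757, -0.1665, 0.0685]
ee_rot: [0.0, 0.383, 0.924, -0.0]
contact_force: [-0.4, -0.5, -0.1]
grip_width: 0.0557
finger_force: 63.7
```

Call:
step_arm:
  motion:
    - {"fingers": 1,"tx": 0,"ty": 0,"tz": 0,"wx": 0,"wy": 0,"wz": 0}
    - {"fingers": 1,"tx": 0,"ty": 0,"tz": 0,"wx": 0,"wy": 0,"wz": 0}
    - {"fingers": 1,"tx": 0,"ty": 0,"tz": 0,"wx": 0,"wy": 0,"wz": 0}
    - {"fingers": 1,"tx": 0,"ty": 0,"tz": 0,"wx": 0,"wy": 0,"wz": 0}
    - {"fingers": 1,"tx": 0,"ty": 0,"tz": 0,"wx": 0,"wy": 0,"wz": 0}

```text
time: 6.97
ee_pos: [0.6756, -0.1666, 0.0685]
ee_rot: [0.0, 0.383, 0.924, -0.0]
contact_force: [-0.2, -0.1, -0.3]
grip_width: 0.0557
finger_force: 63.7
```

Call:
step_arm:
  motion:
    - {"fingers": 1,"tx": 0.08,"ty": -0.03,"tz": 0.1,"wx": 0,"wy": 0,"wz": 0}
    - {"fingers": 1,"tx": 0,"ty": 0,"tz": 0.1,"wx": 0,"wy": 0,"wz": 0}
    - {"fingers": 1,"tx": 0,"ty": 0,"tz": 0,"wx": 0,"wy": 0,"wz": 0}
    - {"fingers": 1,"tx": 0,"ty": 0,"tz": 0,"wx": 0,"wy": 0,"wz": 0}
    - {"fingers": 1,"tx": 0,"ty": 0,"tz": 0,"wx": 0,"wy": 0,"wz": 0}

```text
time: 7.38
ee_pos: [0.6738, -0.1658, 0.0648]
ee_rot: [0.0, 0.383, 0.924, -0.0]
contact_force: [-3.2, 1.1, 4.9]
grip_width: 0.0557
finger_force: 64.3
```

Call:
step_arm:
  motion:
    - {"fingers": -0.2,"tx": 0,"ty": 0,"tz": 0,"wx": 0,"wy": 0,"wz": 0}
    - {"fingers": -1,"tx": 0,"ty": 0,"tz": 0,"wx": 0,"wy": 0,"wz": 0}
    - {"fingers": -1,"tx": 0,"ty": 0,"tz": 0,"wx": 0,"wy": 0,"wz": 0}
    - {"fingers": -1,"tx": 0,"ty": 0,"tz": 0,"wx": 0,"wy": 0,"wz": 0}
    - {"fingers": -1,"tx": 0,"ty": 0,"tz": -0.3,"wx": 0,"wy": 0,"wz": 0}

```text
time: 7.8
ee_pos: [0.6732, -0.1656, 0.0691]
ee_rot: [-0.001, 0.383, 0.924, -0.0]
contact_force: [-0.1, 0.3, -0.8]
grip_width: 0.0853
finger_force: 0.0
```

Call:
step_arm:
  motion:
    - {"fingers": -1,"tx": 0,"ty": 0,"tz": -0.7,"wx": 0,"wy": 0,"wz": 0}
    - {"fingers": -1,"tx": 0,"ty": 0,"tz": -0.8,"wx": 0,"wy": 0,"wz": 0}
    - {"fingers": -1,"tx": 0,"ty": 0,"tz": -0.8,"wx": 0,"wy": 0,"wz": 0}
    - {"fingers": -1,"tx": 0.8,"ty": -0.4,"tz": -0.5,"wx": 0,"wy": 0,"wz": 0}
    - {"fingers": -1,"tx": 1,"ty": -0.5,"tz": 0,"wx": 0,"wy": 0,"wz": 0}

```text
time: 8.22
ee_pos: [0.6377, -0.1536, 0.1288]
ee_rot: [0.002, 0.383, 0.924, 0.0]
contact_force: [0.0, 0.2, 0.8]
grip_width: 0.0855
finger_force: 0.0
```

Call:
step_arm:
  motion:
    - {"fingers": -1,"tx": 1,"ty": -0.5,"tz": 0,"wx": 0,"wy": 0,"wz": 0}
    - {"fingers": -1,"tx": 1,"ty": -0.5,"tz": 0,"wx": 0,"wy": 0,"wz": 0}
    - {"fingers": -1,"tx": 1,"ty": -0.5,"tz": 0,"wx": 0,"wy": 0,"wz": 0}
    - {"fingers": -1,"tx": 1,"ty": -0.5,"tz": 0,"wx": 0,"wy": 0,"wz": 0}
    - {"fingers": -1,"tx": 1,"ty": -0.5,"tz": 0,"wx": 0,"wy": 0,"wz": 0}

```text
time: 8.63
ee_pos: [0.5287, -0.1174, 0.1267]
ee_rot: [0.0, 0.383, 0.924, -0.0]
contact_force: [-0.3, 0.2, 0.4]
grip_width: 0.0854
finger_force: 0.0
```

Call:
step_arm:
  motion:
    - {"fingers": -1,"tx": 1,"ty": -0.5,"tz": 0,"wx": 0,"wy": 0,"wz": 0}
    - {"fingers": -1,"tx": 1,"ty": -0.5,"tz": 0,"wx": 0,"wy": 0,"wz": 0}
    - {"fingers": -1,"tx": 1,"ty": -0.5,"tz": 0,"wx": 0,"wy": 0,"wz": 0}
    - {"fingers": -1,"tx": 1,"ty": -0.5,"tz": 0,"wx": 0,"wy": 0,"wz": 0}
    - {"fingers": -1,"tx": 0.5,"ty": -0.3,"tz": 0,"wx": 0,"wy": 0,"wz": 0}

```text
time: 9.05
ee_pos: [0.4313, -0.0858, 0.1266]
ee_rot: [-0.0, 0.383, 0.924, -0.0]
contact_force: [-0.2, -0.7, -1.2]
grip_width: 0.0851
finger_force: 0.0
```

Run:
```python
from m import *
o=status.get_obs();print(o['ee_pos'],go((.4217,-.0755,.036)),o['joint_pos'].round(2))
for n in('scene','top'):
    f=vision.grab_frame(n);cv2.imwrite(f'pics/g4{n}.png',f)
a=cv2.imread('pics/g4scene.png')[170:250,290:370];b=cv2.imread('pics/g4top.png')[120:180,320:380]
cv2.imwrite('pics/g4.png',np.hstack([cv2.resize(i,(400,400),interpolation=cv2.INTER_CUBIC) for i in(a,b)]))
```

```text
[ 0.43127019 -0.0857953   0.12660331] [0.7  0.03 4.53] [-0.2   0.18 -0.44  0.96  0.    0.59]
```

View pics/g4.png

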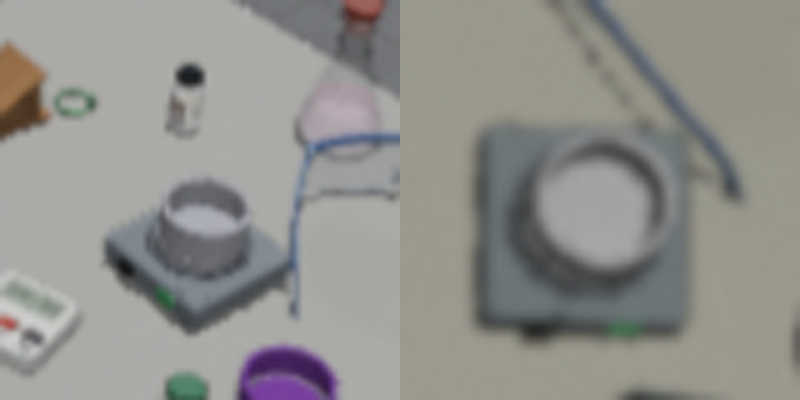

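Pan is seated and level in the collar (crop 205,225 scene; 605,205 top). Next, the blue sieve.

Call:
step_arm:
  motion:
    - {"fingers": -1,"tx": 0.35,"ty": 0.02,"tz": 0.5,"wx": 0,"wy": 0,"wz": 0}
    - {"fingers": -1,"tx": 0.35,"ty": 0.01,"tz": 0.8,"wx": 0,"wy": 0,"wz": 0}
    - {"fingers": -1,"tx": 0,"ty": 0,"tz": 0.8,"wx": 0,"wy": 0,"wz": 0}
    - {"fingers": -1,"tx": 0,"ty": 0,"tz": 0.8,"wx": 0,"wy": 0,"wz": 0}
    - {"fingers": -1,"tx": 0,"ty": 0,"tz": 0.6,"wx": 0,"wy": 0,"wz": 0}

```text
time: 9.57
ee_pos: [0.4255, -0.0765, 0.0555]
ee_rot: [0.0, 0.383, 0.924, 0.0]
contact_force: [-0.1, 0.4, 0.1]
grip_width: 0.0858
finger_force: 0.0
```

Call:
step_arm:
  motion:
    - {"fingers": -1,"tx": 0,"ty": 0,"tz": 0.5,"wx": 0,"wy": 0,"wz": 0}
    - {"fingers": -1,"tx": 0,"ty": 0,"tz": 0.5,"wx": 0,"wy": 0,"wz": 0}
    - {"fingers": -1,"tx": 0,"ty": 0,"tz": 0,"wx": 0,"wy": 0,"wz": 0}
    - {"fingers": -1,"tx": 0,"ty": 0,"tz": 0,"wx": 0,"wy": 0,"wz": 0}
    - {"fingers": -1,"tx": 0,"ty": 0,"tz": 0,"wx": 0,"wy": 0,"wz": 0}

```text
time: 9.98
ee_pos: [0.4252, -0.0765, 0.0368]
ee_rot: [0.0, 0.383, 0.924, 0.0]
contact_force: [0.3, -0.2, 1.0]
grip_width: 0.0855
finger_force: 0.0
```

Call:
step_arm:
  motion:
    - {"fingers": 1,"tx": 0,"ty": 0,"tz": 0,"wx": 0,"wy": 0,"wz": 0}
    - {"fingers": 1,"tx": 0,"ty": 0,"tz": 0,"wx": 0,"wy": 0,"wz": 0}
    - {"fingers": 1,"tx": 0,"ty": 0,"tz": 0,"wx": 0,"wy": 0,"wz": 0}
    - {"fingers": 1,"tx": 0,"ty": 0,"tz": 0,"wx": 0,"wy": 0,"wz": 0}
    - {"fingers": 1,"tx": 0,"ty": 0,"tz": 0,"wx": 0,"wy": 0,"wz": 0}

```text
time: 10.4
ee_pos: [0.4247, -0.0763, 0.0373]
ee_rot: [0.001, 0.383, 0.924, 0.0]
contact_force: [-1.3, 0.8, 9.5]
grip_width: 0.0546
finger_force: 61.5
```

Call:
step_arm:
  motion:
    - {"fingers": 1,"tx": 0,"ty": 0,"tz": 0,"wx": 0,"wy": 0,"wz": 0}
    - {"fingers": 1,"tx": 0,"ty": 0,"tz": -0.7,"wx": 0,"wy": 0,"wz": 0}
    - {"fingers": 1,"tx": 0,"ty": 0,"tz": -1,"wx": 0,"wy": 0,"wz": 0}
    - {"fingers": 1,"tx": 0,"ty": 0,"tz": -1,"wx": 0,"wy": 0,"wz": 0}
    - {"fingers": 1,"tx": 0,"ty": 0,"tz": -1,"wx": 0,"wy": 0,"wz": 0}

```text
time: 10.82
ee_pos: [0.4239, -0.0761, 0.1114]
ee_rot: [-0.0, 0.383, 0.924, -0.0]
contact_force: [-0.2, 0.1, -0.3]
grip_width: 0.0549
finger_force: 64.1
```

Run:
```python
from m import *
o=status.get_obs();print(o['ee_pos'],o['grip_width'],go((.674,-.166,.15)),go((.674,-.166,.087)))
im=up('top',cv2.imread('pics/g4top.png'))
b,g,r=chan(im);print(im[int(4*152),1360:1460:6].tolist())
```

```text
[ 0.42388542 -0.07614939  0.11143023] 0.054941065170656445 [-12.02   5.67  -1.93] [-12.02   5.67   1.22]
[[96, 95, 95], [146, 146, 145], [162, 161, 161], [164, 163, 163], [163, 162, 162], [165, 164, 164], [164, 163, 163], [164, 162, 162], [164, 163, 162], [163, 163, 163], [163, 162, 162], [145, 143, 143], [96, 96, 97], [110, 108, 108], [133, 132, 127], [115, 118, 114], [128, 138, 138]]
```

Call:
step_arm:
  motion:
    - {"fingers": 1,"tx": -0.8,"ty": 0.35,"tz": -0.5,"wx": 0,"wy": 0,"wz": 0}
    - {"fingers": 1,"tx": -1,"ty": 0.5,"tz": -0.5,"wx": 0,"wy": 0,"wz": 0}
    - {"fingers": 1,"tx": -1,"ty": 0.5,"tz": -0.5,"wx": 0,"wy": 0,"wz": 0}
    - {"fingers": 1,"tx": -1,"ty": 0.5,"tz": -0.4,"wx": 0,"wy": 0,"wz": 0}
    - {"fingers": 1,"tx": -1,"ty": 0.5,"tz": 0,"wx": 0,"wy": 0,"wz": 0}

```text
time: 11.23
ee_pos: [0.527, -0.1114, 0.1504]
ee_rot: [0.002, 0.383, 0.924, 0.0]
contact_force: [1.0, 0.5, -1.3]
grip_width: 0.0545
finger_force: 64.2
```

Call:
step_arm:
  motion:
    - {"fingers": 1,"tx": -1,"ty": 0.5,"tz": 0,"wx": 0,"wy": 0,"wz": 0}
    - {"fingers": 1,"tx": -1,"ty": 0.5,"tz": 0,"wx": 0,"wy": 0,"wz": 0}
    - {"fingers": 1,"tx": -1,"ty": 0.5,"tz": 0,"wx": 0,"wy": 0,"wz": 0}
    - {"fingers": 1,"tx": -1,"ty": 0.5,"tz": 0,"wx": 0,"wy": 0,"wz": 0}
    - {"fingers": 1,"tx": -1,"ty": 0.5,"tz": 0,"wx": 0,"wy": 0,"wz": 0}

```text
time: 11.65
ee_pos: [0.6322, -0.1466, 0.1485]
ee_rot: [0.0, 0.383, 0.924, -0.0]
contact_force: [-0.2, -0.4, -0.3]
grip_width: 0.0551
finger_force: 64.2
```

Call:
step_arm:
  motion:
    - {"fingers": 1,"tx": -1,"ty": 0.5,"tz": 0,"wx": 0,"wy": 0,"wz": 0}
    - {"fingers": 1,"tx": -1,"ty": 0.3,"tz": 0,"wx": 0,"wy": 0,"wz": 0}
    - {"fingers": 1,"tx": -0.3,"ty": 0,"tz": 0,"wx": 0,"wy": 0,"wz": 0}
    - {"fingers": 1,"tx": 0,"ty": 0,"tz": 0,"wx": 0,"wy": 0,"wz": 0}
    - {"fingers": 1,"tx": 0,"ty": 0,"tz": 0,"wx": 0,"wy": 0,"wz": 0}

```text
time: 12.07
ee_pos: [0.6744, -0.1675, 0.148]
ee_rot: [-0.001, 0.383, 0.924, -0.0]
contact_force: [-0.5, 0.1, -1.5]
grip_width: 0.0544
finger_force: 64.2
```

Run:
```python
from m import *
o=status.get_obs();print(o['ee_pos'],o['grip_width'],go((.6755,-.1675,.087)))
```

```text
[ 0.67438312 -0.16745113  0.14800044] 0.05439778108464477 [-0.04  0.04  3.05]
```

Call:
step_arm:
  motion:
    - {"fingers": 1,"tx": -0.02,"ty": 0.02,"tz": 0.6,"wx": 0,"wy": 0,"wz": 0}
    - {"fingers": 1,"tx": 0,"ty": 0,"tz": 0.8,"wx": 0,"wy": 0,"wz": 0}
    - {"fingers": 1,"tx": 0,"ty": 0,"tz": 0.8,"wx": 0,"wy": 0,"wz": 0}
    - {"fingers": 1,"tx": 0,"ty": 0,"tz": 0.3,"wx": 0,"wy": 0,"wz": 0}
    - {"fingers": 1,"tx": 0,"ty": 0,"tz": 0,"wx": 0,"wy": 0,"wz": 0}

```text
time: 12.48
ee_pos: [0.6738, -0.1669, 0.0971]
ee_rot: [-0.002, 0.383, 0.924, -0.0]
contact_force: [0.1, 0.7, -0.6]
grip_width: 0.055
finger_force: 64.2
```

Call:
step_arm:
  motion:
    - {"fingers": 1,"tx": 0,"ty": 0,"tz": 0.1,"wx": 0,"wy": 0,"wz": 0}
    - {"fingers": 1,"tx": 0,"ty": 0,"tz": 0.1,"wx": 0,"wy": 0,"wz": 0}
    - {"fingers": 1,"tx": 0,"ty": 0,"tz": 0.1,"wx": 0,"wy": 0,"wz": 0}
    - {"fingers": 1,"tx": 0,"ty": 0,"tz": 0.1,"wx": 0,"wy": 0,"wz": 0}
    - {"fingers": 1,"tx": 0,"ty": 0,"tz": 0,"wx": 0,"wy": 0,"wz": 0}

```text
time: 12.9
ee_pos: [0.6756, -0.1675, 0.0903]
ee_rot: [0.0, 0.383, 0.924, -0.0]
contact_force: [-0.6, -0.2, -0.3]
grip_width: 0.0549
finger_force: 64.2
```

Call:
step_arm:
  motion:
    - {"fingers": 1,"tx": 0,"ty": 0,"tz": 0.06,"wx": 0,"wy": 0,"wz": 0}
    - {"fingers": 1,"tx": 0,"ty": 0,"tz": 0.06,"wx": 0,"wy": 0,"wz": 0}
    - {"fingers": 1,"tx": 0,"ty": 0,"tz": 0.04,"wx": 0,"wy": 0,"wz": 0}
    - {"fingers": 1,"tx": 0,"ty": 0,"tz": 0,"wx": 0,"wy": 0,"wz": 0}
    - {"fingers": 1,"tx": 0,"ty": 0,"tz": 0,"wx": 0,"wy": 0,"wz": 0}

```text
time: 13.32
ee_pos: [0.6758, -0.1675, 0.0875]
ee_rot: [0.0, 0.383, 0.924, 0.0]
contact_force: [-0.8, -0.5, 2.7]
grip_width: 0.0547
finger_force: 64.5
```

Call:
step_arm:
  motion:
    - {"fingers": -0.2,"tx": 0,"ty": 0,"tz": 0,"wx": 0,"wy": 0,"wz": 0}
    - {"fingers": -1,"tx": 0,"ty": 0,"tz": 0,"wx": 0,"wy": 0,"wz": 0}
    - {"fingers": -1,"tx": 0,"ty": 0,"tz": 0,"wx": 0,"wy": 0,"wz": 0}
    - {"fingers": -1,"tx": 0,"ty": 0,"tz": 0,"wx": 0,"wy": 0,"wz": 0}
    - {"fingers": -1,"tx": 0,"ty": 0,"tz": -0.4,"wx": 0,"wy": 0,"wz": 0}

```text
time: 13.73
ee_pos: [0.6747, -0.1673, 0.0936]
ee_rot: [-0.001, 0.383, 0.924, -0.0]
contact_force: [0.4, -0.7, 0.0]
grip_width: 0.0854
finger_force: 0.0
```

Call:
step_arm:
  motion:
    - {"fingers": -1,"tx": 0,"ty": 0,"tz": -0.8,"wx": 0,"wy": 0,"wz": 0}
    - {"fingers": -1,"tx": 0,"ty": 0,"tz": -1,"wx": 0,"wy": 0,"wz": 0}
    - {"fingers": -1,"tx": 0,"ty": 0,"tz": -0.8,"wx": 0,"wy": 0,"wz": 0}
    - {"fingers": -1,"tx": 0.5,"ty": -0.7,"tz": -0.2,"wx": 0,"wy": 0,"wz": 0}
    - {"fingers": -1,"tx": 0.8,"ty": -1,"tz": 0,"wx": 0,"wy": 0,"wz": 0}

```text
time: 14.15
ee_pos: [0.6353, -0.1733, 0.153]
ee_rot: [0.002, 0.382, 0.924, 0.0]
contact_force: [-0.6, -0.5, 0.0]
grip_width: 0.0854
finger_force: 0.0
```

Call:
step_arm:
  motion:
    - {"fingers": -1,"tx": 0.8,"ty": -1,"tz": 0,"wx": 0,"wy": 0,"wz": 0}
    - {"fingers": -1,"tx": 0.8,"ty": -1,"tz": 0,"wx": 0,"wy": 0,"wz": 0}
    - {"fingers": -1,"tx": 0.8,"ty": -1,"tz": 0,"wx": 0,"wy": 0,"wz": 0}
    - {"fingers": -1,"tx": 0.8,"ty": -1,"tz": 0,"wx": 0,"wy": 0,"wz": 0}
    - {"fingers": -1,"tx": 0.8,"ty": -1,"tz": 0,"wx": 0,"wy": 0,"wz": 0}

```text
time: 14.57
ee_pos: [0.5048, -0.1873, 0.1517]
ee_rot: [0.0, 0.383, 0.924, -0.0]
contact_force: [0.3, 0.1, 0.1]
grip_width: 0.0849
finger_force: 0.0
```

Call:
step_arm:
  motion:
    - {"fingers": -1,"tx": 0.8,"ty": -1,"tz": 0,"wx": 0,"wy": 0,"wz": 0}
    - {"fingers": -1,"tx": 0.8,"ty": -1,"tz": 0,"wx": 0,"wy": 0,"wz": 0}
    - {"fingers": -1,"tx": 0.7,"ty": -1,"tz": 0,"wx": 0,"wy": 0,"wz": 0}
    - {"fingers": -1,"tx": 0.3,"ty": -0.5,"tz": 0,"wx": 0,"wy": 0,"wz": 0}
    - {"fingers": -1,"tx": 0,"ty": 0,"tz": 0,"wx": 0,"wy": 0,"wz": 0}

```text
time: 14.98
ee_pos: [0.4178, -0.2002, 0.1518]
ee_rot: [0.0, 0.384, 0.924, -0.0]
contact_force: [-1.1, -0.5, 0.9]
grip_width: 0.0853
finger_force: 0.0
```

Run:
```python
from m import *
o=status.get_obs();print(o['ee_pos'],go((.421,-.199,.037)))
for n in('scene','top'):
    im=up(n,vision.grab_frame(n));b,g,r=chan(im)
    c=ucnt(b-r>35,proj(n,(.674,-.166,.08)));print(n,fit(n,c,.08),len(c))
    c=ucnt(r-b>35,proj(n,(.421,-.199,.03)));print(n,fit(n,c,.03),len(c))
    cv2.imwrite(f'pics/g5{n}.png',im)
```

```text
[ 0.41783206 -0.20017772  0.15184769] [-0.07  0.16  5.74]
scene (array([ 0.6728, -0.1657,  0.029 ]), 0.0006) 215
scene (array([ 0.421 , -0.1991,  0.028 ]), 0.0006) 241
top (array([ 0.6733, -0.166 ,  0.0289]), 0.0006) 254
top (array([ 0.4204, -0.1973,  0.027 ]), 0.0033) 441
```

Both views put the blue rim at z=0.08 with radius 29 mm and the same centre, (0.673,−0.166), so it is seated. Next, the yellow sieve.

Call:
step_arm:
  motion:
    - {"fingers": -1,"tx": -0.07,"ty": 0.16,"tz": 0.6,"wx": 0,"wy": 0,"wz": 0}
    - {"fingers": -1,"tx": 0,"ty": 0,"tz": 1,"wx": 0,"wy": 0,"wz": 0}
    - {"fingers": -1,"tx": 0,"ty": 0,"tz": 1,"wx": 0,"wy": 0,"wz": 0}
    - {"fingers": -1,"tx": 0,"ty": 0,"tz": 1,"wx": 0,"wy": 0,"wz": 0}
    - {"fingers": -1,"tx": 0,"ty": 0,"tz": 0.8,"wx": 0,"wy": 0,"wz": 0}

```text
time: 15.5
ee_pos: [0.4243, -0.1985, 0.0618]
ee_rot: [0.0, 0.383, 0.924, 0.0]
contact_force: [0.0, 0.2, -0.0]
grip_width: 0.0854
finger_force: 0.0
```

Call:
step_arm:
  motion:
    - {"fingers": -1,"tx": 0,"ty": 0,"tz": 0.7,"wx": 0,"wy": 0,"wz": 0}
    - {"fingers": -1,"tx": 0,"ty": 0,"tz": 0.5,"wx": 0,"wy": 0,"wz": 0}
    - {"fingers": -1,"tx": 0,"ty": 0,"tz": 0.1,"wx": 0,"wy": 0,"wz": 0}
    - {"fingers": -1,"tx": 0,"ty": 0,"tz": 0,"wx": 0,"wy": 0,"wz": 0}
    - {"fingers": -1,"tx": 0,"ty": 0,"tz": 0,"wx": 0,"wy": 0,"wz": 0}

```text
time: 15.92
ee_pos: [0.4239, -0.1987, 0.0374]
ee_rot: [0.0, 0.383, 0.924, -0.0]
contact_force: [-0.8, -0.7, 0.3]
grip_width: 0.0854
finger_force: 0.0
```

Call:
step_arm:
  motion:
    - {"fingers": 1,"tx": 0,"ty": 0,"tz": 0,"wx": 0,"wy": 0,"wz": 0}
    - {"fingers": 1,"tx": 0,"ty": 0,"tz": 0,"wx": 0,"wy": 0,"wz": 0}
    - {"fingers": 1,"tx": 0,"ty": 0,"tz": 0,"wx": 0,"wy": 0,"wz": 0}
    - {"fingers": 1,"tx": 0,"ty": 0,"tz": 0,"wx": 0,"wy": 0,"wz": 0}
    - {"fingers": 1,"tx": 0,"ty": 0,"tz": 0,"wx": 0,"wy": 0,"wz": 0}

```text
time: 16.33
ee_pos: [0.4234, -0.1989, 0.0382]
ee_rot: [0.001, 0.383, 0.924, -0.0]
contact_force: [-1.1, 1.3, 8.1]
grip_width: 0.0547
finger_force: 62.3
```

Call:
step_arm:
  motion:
    - {"fingers": 1,"tx": 0,"ty": 0,"tz": 0,"wx": 0,"wy": 0,"wz": 0}
    - {"fingers": 1,"tx": 0,"ty": 0,"tz": -0.7,"wx": 0,"wy": 0,"wz": 0}
    - {"fingers": 1,"tx": 0,"ty": 0,"tz": -1,"wx": 0,"wy": 0,"wz": 0}
    - {"fingers": 1,"tx": 0,"ty": 0,"tz": -1,"wx": 0,"wy": 0,"wz": 0}
    - {"fingers": 1,"tx": 0,"ty": 0,"tz": -1,"wx": 0,"wy": 0,"wz": 0}

```text
time: 16.75
ee_pos: [0.4228, -0.1986, 0.1124]
ee_rot: [0.0, 0.383, 0.924, -0.0]
contact_force: [1.2, 0.3, -0.7]
grip_width: 0.0545
finger_force: 64.1
```

Call:
step_arm:
  motion:
    - {"fingers": 1,"tx": 0,"ty": 0,"tz": -1,"wx": 0,"wy": 0,"wz": 0}
    - {"fingers": 1,"tx": 0,"ty": 0,"tz": -1,"wx": 0,"wy": 0,"wz": 0}
    - {"fingers": 1,"tx": 0,"ty": 0,"tz": -1,"wx": 0,"wy": 0,"wz": 0}
    - {"fingers": 1,"tx": 0,"ty": 0,"tz": 0,"wx": 0,"wy": 0,"wz": 0}
    - {"fingers": 1,"tx": 0,"ty": 0,"tz": 0,"wx": 0,"wy": 0,"wz": 0}

```text
time: 17.17
ee_pos: [0.4235, -0.199, 0.1722]
ee_rot: [0.001, 0.383, 0.924, -0.0]
contact_force: [0.5, -0.1, -0.8]
grip_width: 0.0546
finger_force: 64.1
```

Run:
```python
from m import *
o=status.get_obs();print(o['ee_pos'],o['grip_width'],go((.673,-.166,.172)))
```

```text
[ 0.42353189 -0.19897021  0.172231  ] 0.05459261687595499 [-7.65  9.99  0.04]
```

Call:
step_arm:
  motion:
    - {"fingers": 1,"tx": -0.5,"ty": 0.6,"tz": 0,"wx": 0,"wy": 0,"wz": 0}
    - {"fingers": 1,"tx": -0.77,"ty": 1,"tz": 0,"wx": 0,"wy": 0,"wz": 0}
    - {"fingers": 1,"tx": -0.77,"ty": 1,"tz": 0,"wx": 0,"wy": 0,"wz": 0}
    - {"fingers": 1,"tx": -0.77,"ty": 1,"tz": 0,"wx": 0,"wy": 0,"wz": 0}
    - {"fingers": 1,"tx": -0.77,"ty": 1,"tz": 0,"wx": 0,"wy": 0,"wz": 0}

```text
time: 17.58
ee_pos: [0.5391, -0.1839, 0.1699]
ee_rot: [-0.001, 0.383, 0.924, -0.0]
contact_force: [-0.0, -0.3, -0.5]
grip_width: 0.0548
finger_force: 64.1
```

Call:
step_arm:
  motion:
    - {"fingers": 1,"tx": -0.77,"ty": 1,"tz": 0,"wx": 0,"wy": 0,"wz": 0}
    - {"fingers": 1,"tx": -0.77,"ty": 1,"tz": 0,"wx": 0,"wy": 0,"wz": 0}
    - {"fingers": 1,"tx": -0.77,"ty": 1,"tz": 0,"wx": 0,"wy": 0,"wz": 0}
    - {"fingers": 1,"tx": -0.77,"ty": 1,"tz": 0,"wx": 0,"wy": 0,"wz": 0}
    - {"fingers": 1,"tx": -0.77,"ty": 1,"tz": 0,"wx": 0,"wy": 0,"wz": 0}

```text
time: 18.0
ee_pos: [0.6643, -0.1677, 0.1694]
ee_rot: [-0.001, 0.383, 0.924, -0.0]
contact_force: [0.2, -0.3, -0.3]
grip_width: 0.0547
finger_force: 64.1
```

Call:
step_arm:
  motion:
    - {"fingers": 1,"tx": -0.29,"ty": 0.4,"tz": 0,"wx": 0,"wy": 0,"wz": 0}
    - {"fingers": 1,"tx": 0,"ty": 0,"tz": 0,"wx": 0,"wy": 0,"wz": 0}
    - {"fingers": 1,"tx": 0,"ty": 0,"tz": 0,"wx": 0,"wy": 0,"wz": 0}
    - {"fingers": 1,"tx": 0,"ty": 0,"tz": 0.5,"wx": 0,"wy": 0,"wz": 0}
    - {"fingers": 1,"tx": 0,"ty": 0,"tz": 0.6,"wx": 0,"wy": 0,"wz": 0}

```text
time: 18.42
ee_pos: [0.6729, -0.1669, 0.1491]
ee_rot: [0.0, 0.383, 0.924, -0.0]
contact_force: [-0.3, -0.7, -0.7]
grip_width: 0.0548
finger_force: 64.1
```

Call:
step_arm:
  motion:
    - {"fingers": 1,"tx": 0,"ty": 0,"tz": 0.6,"wx": 0,"wy": 0,"wz": 0}
    - {"fingers": 1,"tx": 0,"ty": 0,"tz": 0.5,"wx": 0,"wy": 0,"wz": 0}
    - {"fingers": 1,"tx": 0,"ty": 0,"tz": 0.2,"wx": 0,"wy": 0,"wz": 0}
    - {"fingers": 1,"tx": 0,"ty": 0,"tz": 0,"wx": 0,"wy": 0,"wz": 0}
    - {"fingers": 1,"tx": 0,"ty": 0,"tz": 0,"wx": 0,"wy": 0,"wz": 0}

```text
time: 18.83
ee_pos: [0.6732, -0.1667, 0.1232]
ee_rot: [-0.0, 0.383, 0.924, -0.0]
contact_force: [0.1, -0.4, -0.5]
grip_width: 0.0549
finger_force: 64.1
```

Run:
```python
from m import *
o=status.get_obs();print(o['ee_pos'],o['grip_width'],go((.674,-.167,.1095)))
```

```text
[ 0.67320851 -0.16665264  0.12323314] 0.0549007480581855 [-0.04  0.02  0.69]
```

Call:
step_arm:
  motion:
    - {"fingers": 1,"tx": -0.02,"ty": 0,"tz": 0.15,"wx": 0,"wy": 0,"wz": 0}
    - {"fingers": 1,"tx": 0,"ty": 0,"tz": 0.15,"wx": 0,"wy": 0,"wz": 0}
    - {"fingers": 1,"tx": 0,"ty": 0,"tz": 0.15,"wx": 0,"wy": 0,"wz": 0}
    - {"fingers": 1,"tx": 0,"ty": 0,"tz": 0.1,"wx": 0,"wy": 0,"wz": 0}
    - {"fingers": 1,"tx": 0,"ty": 0,"tz": 0,"wx": 0,"wy": 0,"wz": 0}

```text
time: 19.25
ee_pos: [0.6736, -0.1667, 0.1116]
ee_rot: [-0.0, 0.383, 0.924, -0.0]
contact_force: [-0.4, -0.2, 0.2]
grip_width: 0.0546
finger_force: 64.1
```

Call:
step_arm:
  motion:
    - {"fingers": 1,"tx": 0,"ty": 0,"tz": 0.06,"wx": 0,"wy": 0,"wz": 0}
    - {"fingers": 1,"tx": 0,"ty": 0,"tz": 0.05,"wx": 0,"wy": 0,"wz": 0}
    - {"fingers": 1,"tx": 0,"ty": 0,"tz": 0,"wx": 0,"wy": 0,"wz": 0}
    - {"fingers": 1,"tx": 0,"ty": 0,"tz": 0,"wx": 0,"wy": 0,"wz": 0}
    - {"fingers": 1,"tx": 0,"ty": 0,"tz": 0,"wx": 0,"wy": 0,"wz": 0}

```text
time: 19.67
ee_pos: [0.674, -0.1668, 0.1103]
ee_rot: [0.0, 0.383, 0.924, -0.0]
contact_force: [-0.5, 0.6, 3.5]
grip_width: 0.0549
finger_force: 64.4
```

Call:
step_arm:
  motion:
    - {"fingers": -0.2,"tx": 0,"ty": 0,"tz": 0,"wx": 0,"wy": 0,"wz": 0}
    - {"fingers": -1,"tx": 0,"ty": 0,"tz": 0,"wx": 0,"wy": 0,"wz": 0}
    - {"fingers": -1,"tx": 0,"ty": 0,"tz": 0,"wx": 0,"wy": 0,"wz": 0}
    - {"fingers": -1,"tx": 0,"ty": 0,"tz": 0,"wx": 0,"wy": 0,"wz": 0}
    - {"fingers": -1,"tx": 0,"ty": 0,"tz": -0.4,"wx": 0,"wy": 0,"wz": 0}

```text
time: 20.08
ee_pos: [0.6729, -0.1666, 0.1164]
ee_rot: [-0.001, 0.383, 0.924, -0.0]
contact_force: [0.5, 0.8, -0.3]
grip_width: 0.0853
finger_force: 0.0
```

Call:
step_arm:
  motion:
    - {"fingers": -1,"tx": 0,"ty": 0,"tz": -0.8,"wx": 0,"wy": 0,"wz": 0}
    - {"fingers": -1,"tx": 0,"ty": 0,"tz": -1,"wx": 0,"wy": 0,"wz": 0}
    - {"fingers": -1,"tx": 0,"ty": 0,"tz": -0.8,"wx": 0,"wy": 0,"wz": 0}
    - {"fingers": -1,"tx": 0.8,"ty": 0,"tz": -0.2,"wx": 0,"wy": 0,"wz": 0}
    - {"fingers": -1,"tx": 1,"ty": -0.1,"tz": 0,"wx": 0,"wy": 0,"wz": 0}

```text
time: 20.5
ee_pos: [0.6484, -0.1433, 0.1759]
ee_rot: [0.002, 0.383, 0.924, 0.0]
contact_force: [-0.1, 0.8, 1.1]
grip_width: 0.0852
finger_force: 0.0
```

Call:
step_arm:
  motion:
    - {"fingers": -1,"tx": 1,"ty": -0.06,"tz": 0,"wx": 0,"wy": 0,"wz": 0}
    - {"fingers": -1,"tx": 1,"ty": -0.06,"tz": 0,"wx": 0,"wy": 0,"wz": 0}
    - {"fingers": -1,"tx": 1,"ty": -0.06,"tz": 0,"wx": 0,"wy": 0,"wz": 0}
    - {"fingers": -1,"tx": 1,"ty": -0.06,"tz": 0,"wx": 0,"wy": 0,"wz": 0}
    - {"fingers": -1,"tx": 1,"ty": -0.06,"tz": 0,"wx": 0,"wy": 0,"wz": 0}

```text
time: 20.92
ee_pos: [0.5713, -0.0757, 0.1745]
ee_rot: [0.0, 0.383, 0.924, 0.0]
contact_force: [0.2, 1.1, 0.2]
grip_width: 0.0854
finger_force: 0.0
```

Call:
step_arm:
  motion:
    - {"fingers": -1,"tx": 1,"ty": -0.06,"tz": 0,"wx": 0,"wy": 0,"wz": 0}
    - {"fingers": -1,"tx": 1,"ty": -0.06,"tz": 0,"wx": 0,"wy": 0,"wz": 0}
    - {"fingers": -1,"tx": 1,"ty": -0.06,"tz": 0,"wx": 0,"wy": 0,"wz": 0}
    - {"fingers": -1,"tx": 1,"ty": -0.06,"tz": 0,"wx": 0,"wy": 0,"wz": 0}
    - {"fingers": -1,"tx": 1,"ty": -0.06,"tz": 0,"wx": 0,"wy": 0,"wz": 0}

```text
time: 21.33
ee_pos: [0.4965, -0.0092, 0.1745]
ee_rot: [0.0, 0.383, 0.924, 0.0]
contact_force: [0.3, -0.3, 0.2]
grip_width: 0.0855
finger_force: 0.0
```

Call:
step_arm:
  motion:
    - {"fingers": -0.3,"tx": 1,"ty": -0.06,"tz": 0.6,"wx": 0,"wy": 0,"wz": 0}
    - {"fingers": -0.3,"tx": 1,"ty": -0.06,"tz": 0.8,"wx": 0,"wy": 0,"wz": 0}
    - {"fingers": -0.3,"tx": 1,"ty": -0.06,"tz": 0.8,"wx": 0,"wy": 0,"wz": 0}
    - {"fingers": -0.3,"tx": 1,"ty": -0.06,"tz": 0.8,"wx": 0,"wy": 0,"wz": 0}
    - {"fingers": -0.3,"tx": 0.8,"ty": 0,"tz": 0.5,"wx": 0,"wy": 0,"wz": 0}

```text
time: 21.75
ee_pos: [0.4242, 0.0553, 0.1032]
ee_rot: [-0.0, 0.383, 0.924, -0.0]
contact_force: [0.4, 0.0, -0.6]
grip_width: 0.0553
finger_force: 0.0
```

Run:
```python
from m import *
o=status.get_obs();print(o['ee_pos'],o['grip_width'],go((.4175,.0633,.039)))
for n in('scene','top'):
    im=up(n,vision.grab_frame(n));b,g,r=chan(im)
    c=ucnt(r-b>35,proj(n,(.674,-.166,.102)));print(n,fit(n,c,.102),len(c))
    cv2.imwrite(f'pics/g6{n}.png',im)
    if n=='scene':
        # knob: dark contour; rays
        c=ucnt(r<60,proj(n,(.4175,.063,.022)));print(cv2.boundingRect(c.astype(np.float32)),[onz(n,c.mean(0),.022)])
a=cv2.imread('pics/g6scene.png')[600:1080,720:1480];cv2.imwrite('pics/g6.png',a)
```

```text
[0.4241908  0.0553354  0.10322598] 0.055333958046468165 [0.52 0.05 3.21]
scene (array([ 0.6728, -0.1646,  0.0293]), 0.0005) 216
(221, 211, 6, 8) [array([0.41676807, 0.06358058, 0.022     ])]
top (array([ 0.6731, -0.1662,  0.0302]), 0.0003) 262
```

View pics/g6.png

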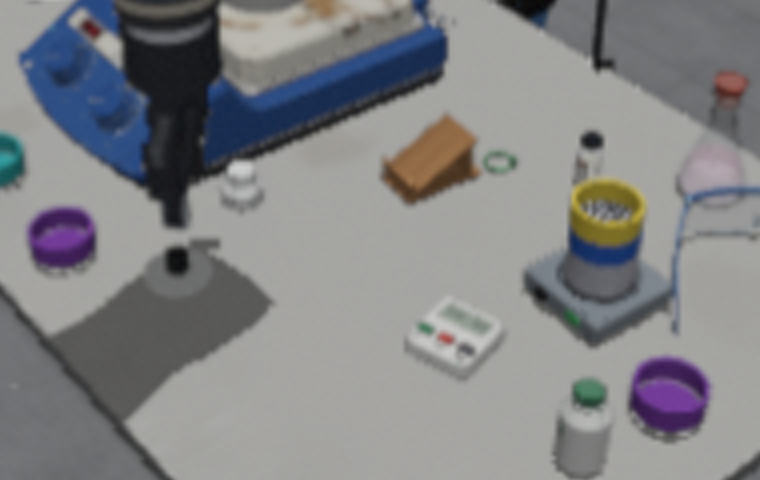

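Pan, blue and yellow stack upright (crop 605,240), yellow rim at 0.102 in both views. The gripper is near the lid knob (178,262). Grip it.

Call:
step_arm:
  motion:
    - {"fingers": -0.3,"tx": 0.26,"ty": 0.03,"tz": 0.6,"wx": 0,"wy": 0,"wz": 0}
    - {"fingers": -0.3,"tx": 0.27,"ty": 0.02,"tz": 0.8,"wx": 0,"wy": 0,"wz": 0}
    - {"fingers": -0.3,"tx": 0,"ty": 0,"tz": 0.8,"wx": 0,"wy": 0,"wz": 0}
    - {"fingers": -0.3,"tx": 0,"ty": 0,"tz": 0.6,"wx": 0,"wy": 0,"wz": 0}
    - {"fingers": -0.3,"tx": 0,"ty": 0,"tz": 0.2,"wx": 0,"wy": 0,"wz": 0}

```text
time: 22.27
ee_pos: [0.4196, 0.0626, 0.0434]
ee_rot: [-0.0, 0.383, 0.924, -0.0]
contact_force: [-0.4, 0.2, 1.0]
grip_width: 0.0552
finger_force: 0.0
```

Call:
step_arm:
  motion:
    - {"fingers": -0.3,"tx": 0,"ty": 0,"tz": 0.1,"wx": 0,"wy": 0,"wz": 0}
    - {"fingers": -0.3,"tx": 0,"ty": 0,"tz": 0,"wx": 0,"wy": 0,"wz": 0}
    - {"fingers": -0.3,"tx": 0,"ty": 0,"tz": 0,"wx": 0,"wy": 0,"wz": 0}
    - {"fingers": -0.3,"tx": 0,"ty": 0,"tz": 0,"wx": 0,"wy": 0,"wz": 0}
    - {"fingers": -0.3,"tx": 0,"ty": 0,"tz": 0,"wx": 0,"wy": 0,"wz": 0}

```text
time: 22.68
ee_pos: [0.4196, 0.063, 0.0425]
ee_rot: [0.001, 0.383, 0.924, 0.0]
contact_force: [0.6, -0.3, 0.6]
grip_width: 0.0558
finger_force: 0.0
```

Run:
```python
from m import *
o=status.get_obs();print(o['ee_pos'],o['grip_width'],go((.4172,.0635,.038)))
```

```text
[0.41962656 0.06298351 0.04253157] 0.05576703191517817 [ 0.1  -0.07  0.23]
```

Call:
step_arm:
  motion:
    - {"fingers": -0.3,"tx": 0.1,"ty": -0.07,"tz": 0.2,"wx": 0,"wy": 0,"wz": 0}
    - {"fingers": -0.3,"tx": 0,"ty": 0,"tz": 0,"wx": 0,"wy": 0,"wz": 0}
    - {"fingers": 1,"tx": 0,"ty": 0,"tz": 0,"wx": 0,"wy": 0,"wz": 0}
    - {"fingers": 1,"tx": 0,"ty": 0,"tz": 0,"wx": 0,"wy": 0,"wz": 0}
    - {"fingers": 1,"tx": 0,"ty": 0,"tz": 0,"wx": 0,"wy": 0,"wz": 0}

```text
time: 23.1
ee_pos: [0.4167, 0.0634, 0.0379]
ee_rot: [0.0, 0.383, 0.924, -0.0]
contact_force: [0.0, 0.7, 1.0]
grip_width: 0.02
finger_force: 0.9
```

Call:
step_arm:
  motion:
    - {"fingers": 1,"tx": 0,"ty": 0,"tz": 0,"wx": 0,"wy": 0,"wz": 0}
    - {"fingers": 1,"tx": 0,"ty": 0,"tz": 0,"wx": 0,"wy": 0,"wz": 0}
    - {"fingers": 1,"tx": 0,"ty": 0,"tz": 0,"wx": 0,"wy": 0,"wz": 0}
    - {"fingers": 1,"tx": 0,"ty": 0,"tz": 0,"wx": 0,"wy": 0,"wz": 0}
    - {"fingers": 1,"tx": 0,"ty": 0,"tz": 0,"wx": 0,"wy": 0,"wz": 0}

```text
time: 23.52
ee_pos: [0.4167, 0.0634, 0.0382]
ee_rot: [0.0, 0.383, 0.924, -0.0]
contact_force: [-2.0, -0.5, 5.8]
grip_width: 0.0173
finger_force: 58.5
```

Call:
step_arm:
  motion:
    - {"fingers": 1,"tx": 0,"ty": 0,"tz": -0.5,"wx": 0,"wy": 0,"wz": 0}
    - {"fingers": 1,"tx": 0,"ty": 0,"tz": -1,"wx": 0,"wy": 0,"wz": 0}
    - {"fingers": 1,"tx": 0,"ty": 0,"tz": -1,"wx": 0,"wy": 0,"wz": 0}
    - {"fingers": 1,"tx": 0,"ty": 0,"tz": -1,"wx": 0,"wy": 0,"wz": 0}
    - {"fingers": 1,"tx": 0,"ty": 0,"tz": -1,"wx": 0,"wy": 0,"wz": 0}

```text
time: 23.93
ee_pos: [0.4165, 0.0634, 0.1288]
ee_rot: [-0.0, 0.383, 0.924, -0.0]
contact_force: [-0.4, 0.3, -1.0]
grip_width: 0.017
finger_force: 58.8
```

Call:
step_arm:
  motion:
    - {"fingers": 1,"tx": -0.5,"ty": 0,"tz": -1,"wx": 0,"wy": 0,"wz": 0}
    - {"fingers": 1,"tx": -1,"ty": 0,"tz": -1,"wx": 0,"wy": 0,"wz": 0}
    - {"fingers": 1,"tx": -1,"ty": 0,"tz": -0.3,"wx": 0,"wy": 0,"wz": 0}
    - {"fingers": 1,"tx": -1,"ty": 0.1,"tz": 0,"wx": 0,"wy": 0,"wz": 0}
    - {"fingers": 1,"tx": -1,"ty": 0.1,"tz": 0,"wx": 0,"wy": 0,"wz": 0}

```text
time: 24.35
ee_pos: [0.4841, 0.0019, 0.1746]
ee_rot: [0.001, 0.383, 0.924, 0.0]
contact_force: [0.2, -0.1, -1.2]
grip_width: 0.0172
finger_force: 58.8
```

Call:
step_arm:
  motion:
    - {"fingers": 1,"tx": -1,"ty": 0.1,"tz": 0,"wx": 0,"wy": 0,"wz": 0}
    - {"fingers": 1,"tx": -1,"ty": 0.1,"tz": 0,"wx": 0,"wy": 0,"wz": 0}
    - {"fingers": 1,"tx": -1,"ty": 0.1,"tz": 0,"wx": 0,"wy": 0,"wz": 0}
    - {"fingers": 1,"tx": -1,"ty": 0.1,"tz": 0,"wx": 0,"wy": 0,"wz": 0}
    - {"fingers": 1,"tx": -1,"ty": 0.1,"tz": 0,"wx": 0,"wy": 0,"wz": 0}

```text
time: 24.77
ee_pos: [0.5615, -0.0618, 0.1736]
ee_rot: [-0.0, 0.383, 0.924, -0.0]
contact_force: [-0.5, 1.5, -1.0]
grip_width: 0.0174
finger_force: 58.8
```

Call:
step_arm:
  motion:
    - {"fingers": 1,"tx": -1,"ty": 0.1,"tz": 0,"wx": 0,"wy": 0,"wz": 0}
    - {"fingers": 1,"tx": -1,"ty": 0.1,"tz": 0,"wx": 0,"wy": 0,"wz": 0}
    - {"fingers": 1,"tx": -1,"ty": 0,"tz": 0,"wx": 0,"wy": 0,"wz": 0}
    - {"fingers": 1,"tx": -1,"ty": 0,"tz": 0,"wx": 0,"wy": 0,"wz": 0}
    - {"fingers": 1,"tx": -1,"ty": 0,"tz": 0,"wx": 0,"wy": 0,"wz": 0}

```text
time: 25.18
ee_pos: [0.6349, -0.1297, 0.1736]
ee_rot: [-0.0, 0.383, 0.924, -0.0]
contact_force: [0.9, 1.0, -0.2]
grip_width: 0.0173
finger_force: 58.8
```

Run:
```python
from m import *
o=status.get_obs();print(o['ee_pos'],o['grip_width'],go((.673,-.1658,.132)))
```

```text
[ 0.63492576 -0.12974238  0.17355458] 0.017266161723999217 [-2.62  0.07  2.08]
```

Call:
step_arm:
  motion:
    - {"fingers": 1,"tx": -1,"ty": 0.05,"tz": 0,"wx": 0,"wy": 0,"wz": 0}
    - {"fingers": 1,"tx": -1,"ty": 0,"tz": 0,"wx": 0,"wy": 0,"wz": 0}
    - {"fingers": 1,"tx": -0.6,"ty": 0,"tz": 0,"wx": 0,"wy": 0,"wz": 0}
    - {"fingers": 1,"tx": 0,"ty": 0,"tz": 0,"wx": 0,"wy": 0,"wz": 0}
    - {"fingers": 1,"tx": 0,"ty": 0,"tz": 0,"wx": 0,"wy": 0,"wz": 0}

```text
time: 25.6
ee_pos: [0.6716, -0.1653, 0.1731]
ee_rot: [-0.001, 0.383, 0.924, -0.0]
contact_force: [0.6, 0.3, -0.4]
grip_width: 0.0172
finger_force: 58.8
```

Call:
step_arm:
  motion:
    - {"fingers": 1,"tx": 0,"ty": 0,"tz": 0.5,"wx": 0,"wy": 0,"wz": 0}
    - {"fingers": 1,"tx": 0,"ty": 0,"tz": 0.5,"wx": 0,"wy": 0,"wz": 0}
    - {"fingers": 1,"tx": 0,"ty": 0,"tz": 0.3,"wx": 0,"wy": 0,"wz": 0}
    - {"fingers": 1,"tx": 0,"ty": 0,"tz": 0.1,"wx": 0,"wy": 0,"wz": 0}
    - {"fingers": 1,"tx": 0,"ty": 0,"tz": 0,"wx": 0,"wy": 0,"wz": 0}

```text
time: 26.02
ee_pos: [0.6711, -0.1646, 0.1449]
ee_rot: [-0.001, 0.383, 0.924, -0.0]
contact_force: [0.4, -0.3, -0.3]
grip_width: 0.0172
finger_force: 58.8
```

Run:
```python
from m import *
o=status.get_obs();print(o['ee_pos'],o['grip_width'],go((.673,-.1658,.132)))
im=vision.grab_frame('scene');cv2.imwrite('pics/g7.png',cv2.resize(im[130:240,290:400],(600,600),interpolation=cv2.INTER_CUBIC))
```

```text
[ 0.6710506  -0.16458072  0.14487669] 0.01723047148491136 [-0.11  0.03  0.64]
```

View pics/g7.png

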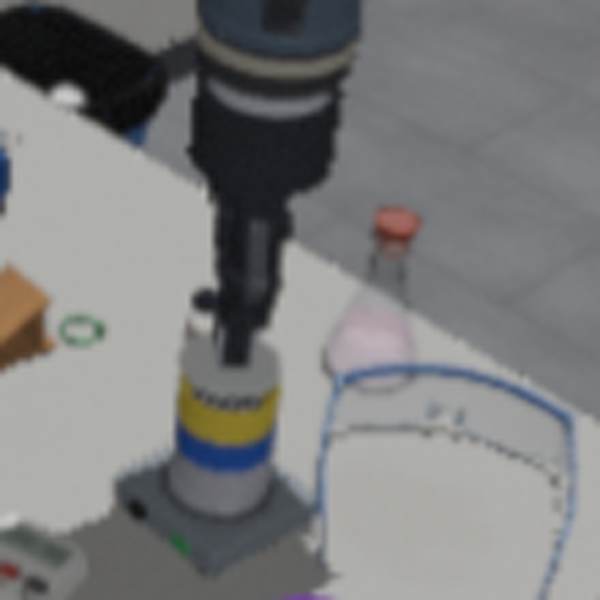

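Lid hovers over the yellow sieve, aligned (crop 230,360). Lower it.

Call:
step_arm:
  motion:
    - {"fingers": 1,"tx": -0.06,"ty": 0,"tz": 0.15,"wx": 0,"wy": 0,"wz": 0}
    - {"fingers": 1,"tx": 0,"ty": 0,"tz": 0.15,"wx": 0,"wy": 0,"wz": 0}
    - {"fingers": 1,"tx": 0,"ty": 0,"tz": 0.1,"wx": 0,"wy": 0,"wz": 0}
    - {"fingers": 1,"tx": 0,"ty": 0,"tz": 0.1,"wx": 0,"wy": 0,"wz": 0}
    - {"fingers": 1,"tx": 0,"ty": 0,"tz": 0,"wx": 0,"wy": 0,"wz": 0}

```text
time: 26.48
ee_pos: [0.6725, -0.166, 0.1354]
ee_rot: [-0.0, 0.383, 0.924, -0.0]
contact_force: [1.2, 0.1, -0.4]
grip_width: 0.0172
finger_force: 58.8
```

Call:
step_arm:
  motion:
    - {"fingers": 1,"tx": 0,"ty": 0,"tz": 0.06,"wx": 0,"wy": 0,"wz": 0}
    - {"fingers": 1,"tx": 0,"ty": 0,"tz": 0.03,"wx": 0,"wy": 0,"wz": 0}
    - {"fingers": 1,"tx": 0,"ty": 0,"tz": 0,"wx": 0,"wy": 0,"wz": 0}
    - {"fingers": 1,"tx": 0,"ty": 0,"tz": 0,"wx": 0,"wy": 0,"wz": 0}
    - {"fingers": 1,"tx": 0,"ty": 0,"tz": 0,"wx": 0,"wy": 0,"wz": 0}

```text
time: 26.9
ee_pos: [0.6727, -0.166, 0.1342]
ee_rot: [0.0, 0.383, 0.924, -0.0]
contact_force: [-0.6, -1.0, -0.7]
grip_width: 0.0177
finger_force: 58.8
```

Call:
step_arm:
  motion:
    - {"fingers": 1,"tx": 0,"ty": 0,"tz": 0.06,"wx": 0,"wy": 0,"wz": 0}
    - {"fingers": 1,"tx": 0,"ty": 0,"tz": 0.05,"wx": 0,"wy": 0,"wz": 0}
    - {"fingers": 1,"tx": 0,"ty": 0,"tz": 0,"wx": 0,"wy": 0,"wz": 0}
    - {"fingers": 1,"tx": 0,"ty": 0,"tz": 0,"wx": 0,"wy": 0,"wz": 0}
    - {"fingers": 1,"tx": 0,"ty": 0,"tz": 0,"wx": 0,"wy": 0,"wz": 0}

```text
time: 27.32
ee_pos: [0.6729, -0.166, 0.1322]
ee_rot: [0.0, 0.383, 0.924, -0.0]
contact_force: [0.1, -0.4, 3.7]
grip_width: 0.0172
finger_force: 59.1
```

Call:
step_arm:
  motion:
    - {"fingers": -0.3,"tx": 0,"ty": 0,"tz": 0,"wx": 0,"wy": 0,"wz": 0}
    - {"fingers": -0.3,"tx": 0,"ty": 0,"tz": 0,"wx": 0,"wy": 0,"wz": 0}
    - {"fingers": -0.3,"tx": 0,"ty": 0,"tz": 0,"wx": 0,"wy": 0,"wz": 0}
    - {"fingers": -0.3,"tx": 0,"ty": 0,"tz": -0.3,"wx": 0,"wy": 0,"wz": 0}
    - {"fingers": -0.3,"tx": 0,"ty": 0,"tz": -0.8,"wx": 0,"wy": 0,"wz": 0}

```text
time: 27.73
ee_pos: [0.6715, -0.1657, 0.152]
ee_rot: [-0.002, 0.383, 0.924, -0.0]
contact_force: [-0.0, -0.6, -0.8]
grip_width: 0.0555
finger_force: 0.0
```

Call:
step_arm:
  motion:
    - {"fingers": -0.3,"tx": 0,"ty": 0,"tz": -0.8,"wx": 0,"wy": 0,"wz": 0}
    - {"fingers": -0.3,"tx": 0,"ty": 0,"tz": -0.6,"wx": 0,"wy": 0,"wz": 0}
    - {"fingers": -1,"tx": 0.7,"ty": -0.36,"tz": 0,"wx": 0,"wy": 0,"wz": 0}
    - {"fingers": -1,"tx": 1,"ty": -0.6,"tz": 0,"wx": 0,"wy": 0,"wz": 0}
    - {"fingers": -1,"tx": 1,"ty": -0.6,"tz": 0,"wx": 0,"wy": 0,"wz": 0}

```text
time: 28.15
ee_pos: [0.6121, -0.1497, 0.1821]
ee_rot: [0.0, 0.383, 0.924, -0.0]
contact_force: [0.1, 0.1, 0.5]
grip_width: 0.0853
finger_force: 0.0
```

Call:
step_arm:
  motion:
    - {"fingers": -1,"tx": 1,"ty": -0.6,"tz": 0,"wx": 0,"wy": 0,"wz": -0.036}
    - {"fingers": -1,"tx": 0,"ty": 0,"tz": 0,"wx": 0,"wy": 0,"wz": -0.036}
    - {"fingers": -1,"tx": 0,"ty": 0,"tz": 0,"wx": 0,"wy": 0,"wz": -0.036}
    - {"fingers": -1,"tx": 0,"ty": 0,"tz": 0,"wx": 0,"wy": 0,"wz": -0.036}
    - {"fingers": -1,"tx": 0,"ty": 0,"tz": 0,"wx": 0,"wy": 0,"wz": -0.036}

```text
time: 28.57
ee_pos: [0.5898, -0.1441, 0.1826]
ee_rot: [0.0, 0.107, 0.994, -0.0]
contact_force: [-0.5, -0.2, -0.3]
grip_width: 0.0851
finger_force: 0.0
```

Call:
step_arm:
  motion:
    - {"fingers": -1,"tx": 0,"ty": 0,"tz": 0,"wx": 0,"wy": 0,"wz": -0.036}
    - {"fingers": -1,"tx": 0,"ty": 0,"tz": 0,"wx": 0,"wy": 0,"wz": -0.036}
    - {"fingers": -1,"tx": 0,"ty": 0,"tz": 0,"wx": 0,"wy": 0,"wz": -0.036}
    - {"fingers": -1,"tx": 0,"ty": 0,"tz": 0,"wx": 0,"wy": 0,"wz": -0.036}
    - {"fingers": -1,"tx": 0,"ty": 0,"tz": 0,"wx": 0,"wy": 0,"wz": 0}

```text
time: 28.98
ee_pos: [0.5899, -0.1441, 0.1823]
ee_rot: [0.0, -0.118, 0.993, -0.0]
contact_force: [0.2, 0.5, -0.2]
grip_width: 0.0854
finger_force: 0.0
```

Run:
```python
from m import *
o=status.get_obs();R=Rm(o).as_matrix();print(o['ee_pos'],o['grip_width'],o['joint_pos'].round(2),np.degrees(np.arctan2(R[1,1],R[0,1])),go((.545,-.133,.03)))
n='scene';f=vision.grab_frame(n);im=up(n,f);b,g,r=chan(im)
c=ucnt(np.minimum(b,r)>168,proj(n,(.673,-.166,.106)));print('lid',fit(n,c,.106))
# timer: white top in the g6 picture (unshaded)
im=cv2.imread('pics/g6scene.png');T=np.array((153,156,155));e=im.astype(int)-T
m=((e.max(2)>12)|(np.abs(e[...,2]-e[...,0])>14)).astype(np.uint8);m=cv2.morphologyEx(m,cv2.MORPH_CLOSE,np.ones((13,13)))
c=ucnt(m,proj(n,(.545,-.133,.017)));h=cv2.approxPolyDP(cv2.convexHull((c*10).astype(np.int32)),15,True).reshape(-1,2)/10
for p in h: print(p,onz(n,p,.017)[:2].round(4),onz(n,p,0)[:2].round(4))
cv2.imwrite('pics/g8.png',np.hstack([cv2.resize(f[150:250,290:390],(400,400),interpolation=cv2.INTER_CUBIC),cv2.resize(im[860:1000,1110:1250],(400,400))]))
```

```text
[ 0.58986407 -0.14414163  0.18232935] 0.08541854515837922 [-0.24  0.41  0.05  1.21 -0.   -0.48] 103.58671984284338 [2.05 1.07 7.62]
lid (array([ 0.754 , -0.127 ,  0.0438]), 0.0129)
[290.8 223.1] [ 0.5668 -0.0987] [ 0.5796 -0.0854]
[304.8 229.8] [ 0.5807 -0.1492] [ 0.5938 -0.1371]
[296.3 240.6] [ 0.5279 -0.1676] [ 0.5399 -0.1558]
[281.8 234.1] [ 0.5116 -0.1189] [ 0.5232 -0.106 ]
[282.3 230.8] [ 0.5223 -0.1087] [ 0.5342 -0.0956]
```

View pics/g8.png

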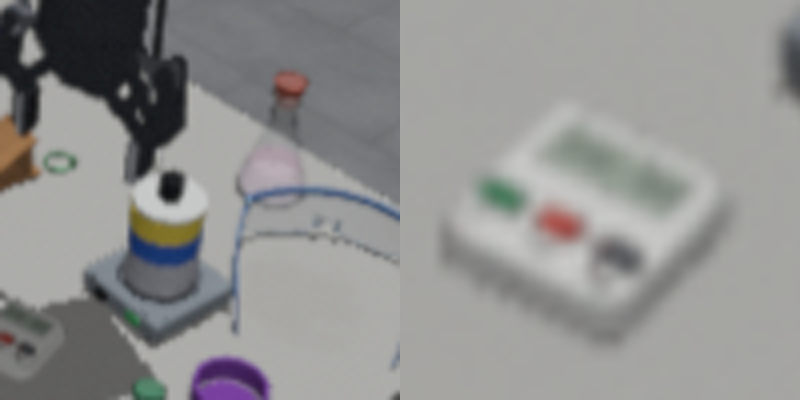

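The stack is complete with the lid level (crop 170,195). Timer top centre is at about scene px (293.5,232.4), i.e. (0.543,−0.1325), yaw ≈15°. Go grip it.

Call:
step_arm:
  motion:
    - {"fingers": -1,"tx": 0.7,"ty": 0.35,"tz": 0.6,"wx": 0,"wy": 0,"wz": -0.006}
    - {"fingers": -1,"tx": 0.7,"ty": 0.35,"tz": 1,"wx": 0,"wy": 0,"wz": 0}
    - {"fingers": -1,"tx": 0.7,"ty": 0.4,"tz": 1,"wx": 0,"wy": 0,"wz": 0}
    - {"fingers": -1,"tx": 0,"ty": 0,"tz": 1,"wx": 0,"wy": 0,"wz": 0}
    - {"fingers": -1,"tx": 0,"ty": 0,"tz": 1,"wx": 0,"wy": 0,"wz": 0}

```text
time: 29.45
ee_pos: [0.543, -0.1328, 0.0897]
ee_rot: [0.0, -0.123, 0.992, -0.0]
contact_force: [0.9, 0.3, 0.1]
grip_width: 0.0852
finger_force: 0.0
```

Call:
step_arm:
  motion:
    - {"fingers": -1,"tx": 0,"ty": 0,"tz": 1,"wx": 0,"wy": 0,"wz": 0}
    - {"fingers": -1,"tx": 0,"ty": 0,"tz": 0.8,"wx": 0,"wy": 0,"wz": 0}
    - {"fingers": -1,"tx": 0,"ty": 0,"tz": 0.3,"wx": 0,"wy": 0,"wz": 0}
    - {"fingers": -1,"tx": 0,"ty": 0,"tz": 0,"wx": 0,"wy": 0,"wz": 0}
    - {"fingers": -1,"tx": 0,"ty": 0,"tz": 0,"wx": 0,"wy": 0,"wz": 0}

```text
time: 29.87
ee_pos: [0.544, -0.133, 0.0484]
ee_rot: [0.0, -0.124, 0.992, -0.0]
contact_force: [0.1, -0.4, 0.3]
grip_width: 0.0857
finger_force: 0.0
```

Run:
```python
from m import *
o=status.get_obs();R=Rm(o).as_matrix();print(o['ee_pos'],np.degrees(np.arctan2(R[1,1],R[0,1])),go((.543,-.1325,.026)))
for n,z in(('top',.017),('scene',.017)): print(onz('scene',(293.5,232.4),z))
im=vision.grab_frame('scene');cv2.imwrite('pics/g9.png',cv2.resize(im[180:260,250:330],(480,480),interpolation=cv2.INTER_CUBIC))
```

```text
[ 0.54398246 -0.133033    0.04840041] 104.27077523692859 [0.04 0.04 1.12]
[ 0.54505397 -0.13581907  0.017     ]
[ 0.54505397 -0.13581907  0.017     ]
```

View pics/g9.png

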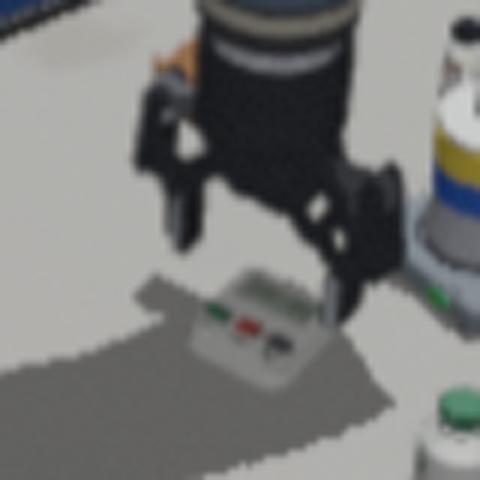

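Fingers straddle the timer (crop 182,240 / 340,310). Descend and close.

Call:
step_arm:
  motion:
    - {"fingers": -1,"tx": 0,"ty": -0.04,"tz": 0.5,"wx": 0,"wy": 0,"wz": 0}
    - {"fingers": -1,"tx": 0,"ty": 0,"tz": 0.4,"wx": 0,"wy": 0,"wz": 0}
    - {"fingers": -1,"tx": 0,"ty": 0,"tz": 0.2,"wx": 0,"wy": 0,"wz": 0}
    - {"fingers": -1,"tx": 0,"ty": 0,"tz": 0,"wx": 0,"wy": 0,"wz": 0}
    - {"fingers": -1,"tx": 0,"ty": 0,"tz": 0,"wx": 0,"wy": 0,"wz": 0}

```text
time: 30.33
ee_pos: [0.5436, -0.1337, 0.0256]
ee_rot: [-0.0, -0.125, 0.992, 0.0]
contact_force: [0.7, -0.3, -0.1]
grip_width: 0.0854
finger_force: 0.0
```

Call:
step_arm:
  motion:
    - {"fingers": 1,"tx": 0,"ty": 0,"tz": 0,"wx": 0,"wy": 0,"wz": 0}
    - {"fingers": 1,"tx": 0,"ty": 0,"tz": 0,"wx": 0,"wy": 0,"wz": 0}
    - {"fingers": 1,"tx": 0,"ty": 0,"tz": 0,"wx": 0,"wy": 0,"wz": 0}
    - {"fingers": 1,"tx": 0,"ty": 0,"tz": 0,"wx": 0,"wy": 0,"wz": 0}
    - {"fingers": 1,"tx": 0,"ty": 0,"tz": 0,"wx": 0,"wy": 0,"wz": 0}

```text
time: 30.75
ee_pos: [0.5442, -0.1338, 0.0268]
ee_rot: [0.0, -0.125, 0.992, -0.0]
contact_force: [-1.6, 0.3, 6.6]
grip_width: 0.0591
finger_force: 64.3
```

Call:
step_arm:
  motion:
    - {"fingers": 1,"tx": 0,"ty": 0,"tz": -0.5,"wx": 0,"wy": 0,"wz": 0}
    - {"fingers": 1,"tx": 0,"ty": 0,"tz": -1,"wx": 0,"wy": 0,"wz": 0}
    - {"fingers": 1,"tx": 0,"ty": 0,"tz": -1,"wx": 0,"wy": 0,"wz": 0}
    - {"fingers": 1,"tx": 0,"ty": 0,"tz": -1,"wx": 0,"wy": 0,"wz": 0}
    - {"fingers": 1,"tx": 0,"ty": 0,"tz": -1,"wx": 0,"wy": 0,"wz": 0.036}

```text
time: 31.17
ee_pos: [0.5439, -0.1337, 0.1176]
ee_rot: [0.0, -0.07, 0.998, -0.0]
contact_force: [0.7, -0.6, 0.1]
grip_width: 0.0595
finger_force: 64.8
```

Call:
step_arm:
  motion:
    - {"fingers": 1,"tx": 0,"ty": 0,"tz": -0.5,"wx": 0,"wy": 0,"wz": 0.036}
    - {"fingers": 1,"tx": 0,"ty": 0,"tz": 0,"wx": 0,"wy": 0,"wz": 0.036}
    - {"fingers": 1,"tx": 0,"ty": 0,"tz": 0,"wx": 0,"wy": -0.034,"wz": 0}
    - {"fingers": 1,"tx": 0,"ty": 0,"tz": 0,"wx": 0,"wy": -0.034,"wz": 0}
    - {"fingers": 1,"tx": 0,"ty": 0,"tz": 0,"wx": 0,"wy": -0.034,"wz": 0}

```text
time: 31.58
ee_pos: [0.5448, -0.1338, 0.1273]
ee_rot: [0.162, 0.043, 0.986, -0.007]
contact_force: [-0.7, -0.6, -1.1]
grip_width: 0.0593
finger_force: 64.8
```

Call:
step_arm:
  motion:
    - {"fingers": 1,"tx": 0,"ty": 0,"tz": 0,"wx": 0,"wy": -0.034,"wz": 0}
    - {"fingers": 1,"tx": 0,"ty": 0,"tz": 0,"wx": 0,"wy": 0,"wz": 0}
    - {"fingers": 1,"tx": 0,"ty": 0,"tz": 0,"wx": 0,"wy": 0,"wz": 0}
    - {"fingers": 1,"tx": 0,"ty": 0,"tz": 0,"wx": 0,"wy": 0,"wz": 0}
    - {"fingers": 1,"tx": 0,"ty": 0,"tz": 0,"wx": 0,"wy": 0,"wz": 0}

```text
time: 32.0
ee_pos: [0.5466, -0.1344, 0.1277]
ee_rot: [0.212, 0.043, 0.976, -0.01]
contact_force: [-0.2, -0.1, -0.2]
grip_width: 0.0596
finger_force: 64.8
```

```bash
cat >> m.py <<'E'
def tgt(h,dx=0.001,yaw=-5.3,seat=(.672,.038,.030)):
    u=np.array([np.cos(np.radians(yaw)),np.sin(np.radians(yaw)),0]);v=np.array([-u[1],u[0],0]);a=np.radians(25)
    n=-np.sin(a)*u+np.cos(a)*np.array([0,0,1]);s=np.cos(a)*u+np.array([0,0,np.sin(a)])
    z=-n;R=Ro.from_matrix(np.array([np.cross(v,z),v,z]).T)
    return np.array(seat)+s*dx+n*(.0268+h),R
def rep(h,**k):
    o=status.get_obs();p,R=tgt(h,**k);c=Rm(o)
    print(o['ee_pos'].round(4),o['grip_width'].round(4),'rot/pi',((c.inv()*R).as_rotvec()/np.pi).round(4),'shift',go(p,o=o),'p',p.round(4))
E
python3 -c "
from m import *
rep(.06);rep(.0)"
```

```text
Traceback (most recent call last):
  File "m.py", line 21, in rep
    print(o['ee_pos'].round(4),o['grip_width'].round(4),'rot/pi',((c.inv()*R).as_rotvec()/np.pi).round(4),'shift',go(p,o=o),'p',p.round(4))
                               ^^^^^^^^^^^^^^^^^^^^^
AttributeError: 'float' object has no attribute 'round'
```

```bash
sed -i "s/o\['grip_width'\].round(4)/round(o['grip_width'],4)/" m.py; python3 -c "
from m import *
rep(.06);rep(.0)"
```

```text
[ 0.5466 -0.1344  0.1277] 0.0596 rot/pi [ 0.0004 -0.0027  0.0013] shift [-2.98  9.15  2.38] p [0.6364 0.0413 0.1091]
[ 0.5466 -0.1344  0.1277] 0.0596 rot/pi [ 0.0004 -0.0027  0.0013] shift [-3.    9.15  5.38] p [0.6616 0.039  0.0547]
```

Call:
step_arm:
  motion:
    - {"fingers": 1,"tx": -0.3,"ty": 0.7,"tz": 0,"wx": 0,"wy": -0.0027,"wz": 0.0013}
    - {"fingers": 1,"tx": -0.3,"ty": 1,"tz": 0,"wx": 0,"wy": 0,"wz": 0}
    - {"fingers": 1,"tx": -0.3,"ty": 1,"tz": 0,"wx": 0,"wy": 0,"wz": 0}
    - {"fingers": 1,"tx": -0.3,"ty": 1,"tz": 0,"wx": 0,"wy": 0,"wz": 0}
    - {"fingers": 1,"tx": -0.3,"ty": 1,"tz": 0,"wx": 0,"wy": 0,"wz": 0}

```text
time: 32.42
ee_pos: [0.5821, -0.0417, 0.1397]
ee_rot: [0.216, 0.045, 0.975, -0.009]
contact_force: [0.4, -0.0, -0.5]
grip_width: 0.0593
finger_force: 64.8
```

Call:
step_arm:
  motion:
    - {"fingers": 1,"tx": -0.3,"ty": 1,"tz": 0.3,"wx": 0,"wy": 0,"wz": 0}
    - {"fingers": 1,"tx": -0.3,"ty": 1,"tz": 0.5,"wx": 0,"wy": 0,"wz": 0}
    - {"fingers": 1,"tx": -0.3,"ty": 1,"tz": 0.6,"wx": 0,"wy": 0,"wz": 0}
    - {"fingers": 1,"tx": -0.3,"ty": 1,"tz": 0.6,"wx": 0,"wy": 0,"wz": 0}
    - {"fingers": 1,"tx": -0.3,"ty": 0.45,"tz": 0.4,"wx": 0,"wy": 0,"wz": 0}

```text
time: 32.83
ee_pos: [0.6377, 0.0442, 0.1077]
ee_rot: [0.216, 0.044, 0.975, -0.009]
contact_force: [-0.1, -0.3, -0.9]
grip_width: 0.0599
finger_force: 64.8
```

Call:
step_arm:
  motion:
    - {"fingers": 1,"tx": 0,"ty": 0,"tz": 0,"wx": 0,"wy": 0,"wz": 0}
    - {"fingers": 1,"tx": 0,"ty": 0,"tz": 0,"wx": 0,"wy": 0,"wz": 0}
    - {"fingers": 1,"tx": 0,"ty": 0,"tz": 0,"wx": 0,"wy": 0,"wz": 0}
    - {"fingers": 1,"tx": 0,"ty": 0,"tz": 0,"wx": 0,"wy": 0,"wz": 0}
    - {"fingers": 1,"tx": 0,"ty": 0,"tz": 0,"wx": 0,"wy": 0,"wz": 0}

```text
time: 33.25
ee_pos: [0.635, 0.0408, 0.1085]
ee_rot: [0.216, 0.046, 0.975, -0.009]
contact_force: [0.9, -0.8, -1.2]
grip_width: 0.0593
finger_force: 64.8
```

```bash
python3 -c "
from m import *
rep(.01)
im=vision.grab_frame('scene');cv2.imwrite('pics/g10.png',im)
n='scene'
im=up(n,im);T=np.array((153,156,155));e=im.astype(int)-T
m=(im.min(2)>168).astype(np.uint8);m=cv2.morphologyEx(m,cv2.MORPH_CLOSE,np.ones((13,13)))
o=status.get_obs();z=Rm(o).as_matrix()[:,2];x=o['ee_pos']+z*.0098
c=ucnt(m,proj(n,x));print('pred',proj(n,x),cv2.boundingRect(c.astype(np.float32)),cv2.minAreaRect(c.astype(np.float32)))
"
```

```text
[0.635  0.0408 0.1085] 0.0593 rot/pi [ 0.0003 -0.0001 -0.0004] shift [-0.08  0.03  2.5 ] p [0.6574 0.0394 0.0638]
pred [280.53467715 174.58406404] (233, 152, 25, 12) ((245.4625701904297, 158.6357421875), (8.906244277954102, 23.258995056152344), 76.30995178222656)
```

Call:
step_arm:
  motion:
    - {"fingers": 1,"tx": -0.15,"ty": 0.03,"tz": 0.4,"wx": 0,"wy": 0,"wz": 0}
    - {"fingers": 1,"tx": 0,"ty": 0,"tz": 0.6,"wx": 0,"wy": 0,"wz": 0}
    - {"fingers": 1,"tx": 0,"ty": 0,"tz": 0.6,"wx": 0,"wy": 0,"wz": 0}
    - {"fingers": 1,"tx": 0,"ty": 0,"tz": 0.5,"wx": 0,"wy": 0,"wz": 0}
    - {"fingers": 1,"tx": 0,"ty": 0,"tz": 0.4,"wx": 0,"wy": 0,"wz": 0}

```text
time: 33.72
ee_pos: [0.6587, 0.0399, 0.0617]
ee_rot: [0.215, 0.045, 0.976, -0.009]
contact_force: [-0.3, -0.6, -0.5]
grip_width: 0.0595
finger_force: 64.8
```

Call:
step_arm:
  motion:
    - {"fingers": 1,"tx": 0,"ty": 0,"tz": 0.1,"wx": 0,"wy": 0,"wz": 0}
    - {"fingers": 1,"tx": 0,"ty": 0,"tz": 0.1,"wx": 0,"wy": 0,"wz": 0}
    - {"fingers": 1,"tx": 0,"ty": 0,"tz": 0,"wx": 0,"wy": 0,"wz": 0}
    - {"fingers": 1,"tx": 0,"ty": 0,"tz": 0,"wx": 0,"wy": 0,"wz": 0}
    - {"fingers": 1,"tx": 0,"ty": 0,"tz": 0,"wx": 0,"wy": 0,"wz": 0}

```text
time: 34.13
ee_pos: [0.6607, 0.04, 0.0608]
ee_rot: [0.216, 0.045, 0.975, -0.009]
contact_force: [-0.1, -0.3, -0.7]
grip_width: 0.0594
finger_force: 64.8
```

```bash
python3 -c "
from m import *
rep(.0,dx=.0025)
im=vision.grab_frame('scene');cv2.imwrite('pics/g11.png',im)
"
```

```text
[0.6607 0.04   0.0608] 0.0594 rot/pi [ 0.0006  0.     -0.0001] shift [ 0.01 -0.05  0.3 ] p [0.663  0.0388 0.0553]
```

Call:
step_arm:
  motion:
    - {"fingers": 1,"tx": 0,"ty": -0.05,"tz": 0.08,"wx": 0,"wy": 0,"wz": 0}
    - {"fingers": 1,"tx": 0,"ty": 0,"tz": 0.08,"wx": 0,"wy": 0,"wz": 0}
    - {"fingers": 1,"tx": 0,"ty": 0,"tz": 0.05,"wx": 0,"wy": 0,"wz": 0}
    - {"fingers": 1,"tx": 0,"ty": 0,"tz": 0,"wx": 0,"wy": 0,"wz": 0}
    - {"fingers": 1,"tx": 0,"ty": 0,"tz": 0,"wx": 0,"wy": 0,"wz": 0}

```text
time: 34.6
ee_pos: [0.6621, 0.0388, 0.0563]
ee_rot: [0.216, 0.045, 0.975, -0.009]
contact_force: [0.0, 0.2, -0.1]
grip_width: 0.0593
finger_force: 64.8
```

Call:
step_arm:
  motion:
    - {"fingers": 1,"tx": 0,"ty": 0,"tz": 0.05,"wx": 0,"wy": 0,"wz": 0}
    - {"fingers": 1,"tx": 0,"ty": 0,"tz": 0.04,"wx": 0,"wy": 0,"wz": 0}
    - {"fingers": 1,"tx": 0,"ty": 0,"tz": 0,"wx": 0,"wy": 0,"wz": 0}
    - {"fingers": 1,"tx": 0,"ty": 0,"tz": 0,"wx": 0,"wy": 0,"wz": 0}
    - {"fingers": 1,"tx": 0,"ty": 0,"tz": 0,"wx": 0,"wy": 0,"wz": 0}

```text
time: 35.02
ee_pos: [0.6629, 0.0388, 0.0552]
ee_rot: [0.216, 0.045, 0.975, -0.009]
contact_force: [-3.1, 1.0, 5.3]
grip_width: 0.0596
finger_force: 65.5
```

Contact at the expected height. Slide gently down to the ledge.

Call:
step_arm:
  motion:
    - {"fingers": 1,"tx": 0.03,"ty": 0,"tz": 0,"wx": 0,"wy": 0,"wz": 0}
    - {"fingers": 1,"tx": 0.03,"ty": 0,"tz": 0,"wx": 0,"wy": 0,"wz": 0}
    - {"fingers": 1,"tx": 0.03,"ty": 0,"tz": 0,"wx": 0,"wy": 0,"wz": 0}
    - {"fingers": 1,"tx": 0,"ty": 0,"tz": 0,"wx": 0,"wy": 0,"wz": 0}
    - {"fingers": 1,"tx": 0,"ty": 0,"tz": 0,"wx": 0,"wy": 0,"wz": 0}

```text
time: 35.43
ee_pos: [0.6622, 0.0389, 0.0549]
ee_rot: [0.217, 0.045, 0.975, -0.009]
contact_force: [-1.0, 0.2, 5.5]
grip_width: 0.0595
finger_force: 65.4
```

Call:
step_arm:
  motion:
    - {"fingers": 1,"tx": 0.03,"ty": 0,"tz": 0,"wx": 0,"wy": 0,"wz": 0}
    - {"fingers": 1,"tx": 0.03,"ty": 0,"tz": 0,"wx": 0,"wy": 0,"wz": 0}
    - {"fingers": 1,"tx": 0,"ty": 0,"tz": 0,"wx": 0,"wy": 0,"wz": 0}
    - {"fingers": 1,"tx": 0,"ty": 0,"tz": 0,"wx": 0,"wy": 0,"wz": 0}
    - {"fingers": 1,"tx": 0,"ty": 0,"tz": 0,"wx": 0,"wy": 0,"wz": 0}

```text
time: 35.85
ee_pos: [0.6611, 0.0391, 0.0544]
ee_rot: [0.217, 0.045, 0.975, -0.009]
contact_force: [-0.6, -0.5, 5.8]
grip_width: 0.059
finger_force: 65.4
```

Call:
step_arm:
  motion:
    - {"fingers": 1,"tx": 0.03,"ty": 0,"tz": 0,"wx": 0,"wy": 0,"wz": 0}
    - {"fingers": 1,"tx": 0.03,"ty": 0,"tz": 0,"wx": 0,"wy": 0,"wz": 0}
    - {"fingers": 1,"tx": 0.03,"ty": 0,"tz": 0,"wx": 0,"wy": 0,"wz": 0}
    - {"fingers": 1,"tx": 0,"ty": 0,"tz": 0,"wx": 0,"wy": 0,"wz": 0}
    - {"fingers": 1,"tx": 0,"ty": 0,"tz": 0,"wx": 0,"wy": 0,"wz": 0}

```text
time: 36.27
ee_pos: [0.6595, 0.0393, 0.0536]
ee_rot: [0.217, 0.045, 0.975, -0.009]
contact_force: [-1.2, 0.3, 5.3]
grip_width: 0.059
finger_force: 65.4
```

Call:
step_arm:
  motion:
    - {"fingers": 1,"tx": 0.03,"ty": 0,"tz": 0,"wx": 0,"wy": 0,"wz": 0}
    - {"fingers": 1,"tx": 0.03,"ty": 0,"tz": 0,"wx": 0,"wy": 0,"wz": 0}
    - {"fingers": 1,"tx": 0.03,"ty": 0,"tz": 0,"wx": 0,"wy": 0,"wz": 0}
    - {"fingers": 1,"tx": 0,"ty": 0,"tz": 0,"wx": 0,"wy": 0,"wz": 0}
    - {"fingers": 1,"tx": 0,"ty": 0,"tz": 0,"wx": 0,"wy": 0,"wz": 0}

```text
time: 36.68
ee_pos: [0.658, 0.0394, 0.053]
ee_rot: [0.217, 0.045, 0.975, -0.009]
contact_force: [0.2, -0.1, 5.6]
grip_width: 0.0597
finger_force: 65.4
```

Call:
step_arm:
  motion:
    - {"fingers": 1,"tx": 0.03,"ty": 0,"tz": 0,"wx": 0,"wy": 0,"wz": 0}
    - {"fingers": 1,"tx": 0.03,"ty": 0,"tz": 0,"wx": 0,"wy": 0,"wz": 0}
    - {"fingers": 1,"tx": 0.03,"ty": 0,"tz": 0,"wx": 0,"wy": 0,"wz": 0}
    - {"fingers": 1,"tx": 0.03,"ty": 0,"tz": 0,"wx": 0,"wy": 0,"wz": 0}
    - {"fingers": 1,"tx": 0,"ty": 0,"tz": 0,"wx": 0,"wy": 0,"wz": 0}

```text
time: 37.1
ee_pos: [0.6577, 0.0394, 0.053]
ee_rot: [0.219, 0.046, 0.975, -0.009]
contact_force: [6.3, -1.1, 5.0]
grip_width: 0.0595
finger_force: 65.0
```

```bash
python3 -c "
from m import *
rep(0)
im=vision.grab_frame('scene');cv2.imwrite('pics/g12.png',cv2.resize(im[140:220,245:325],(600,600),interpolation=cv2.INTER_CUBIC))
"
```

```text
[0.6577 0.0394 0.053 ] 0.0595 rot/pi [ 0.0006  0.0017 -0.0004] shift [-0.21 -0.01  0.01] p [0.6616 0.039  0.0547]
```

View pics/g12.png

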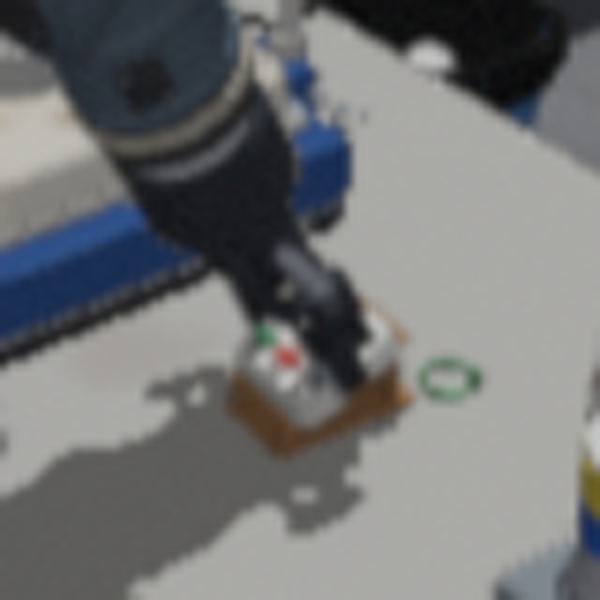

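The timer lies on the face against the ledge (crop 300,370), and the force along the slope jumped. Relieve it, release, and retreat.

Call:
step_arm:
  motion:
    - {"fingers": 1,"tx": -0.06,"ty": 0,"tz": 0,"wx": 0,"wy": 0,"wz": 0}
    - {"fingers": 1,"tx": 0,"ty": 0,"tz": -0.05,"wx": 0,"wy": 0,"wz": 0}
    - {"fingers": 0,"tx": 0,"ty": 0,"tz": 0,"wx": 0,"wy": 0,"wz": 0}
    - {"fingers": -1,"tx": 0,"ty": 0,"tz": 0,"wx": 0,"wy": 0,"wz": 0}
    - {"fingers": -1,"tx": 0,"ty": 0,"tz": 0,"wx": 0,"wy": 0,"wz": 0}

```text
time: 37.57
ee_pos: [0.6545, 0.0395, 0.0516]
ee_rot: [0.215, 0.045, 0.976, -0.009]
contact_force: [-0.0, 0.3, -0.1]
grip_width: 0.0808
finger_force: 0.0
```

Call:
step_arm:
  motion:
    - {"fingers": -1,"tx": 0,"ty": 0,"tz": 0,"wx": 0,"wy": 0,"wz": 0}
    - {"fingers": -1,"tx": 0,"ty": 0,"tz": -0.3,"wx": 0,"wy": 0,"wz": 0}
    - {"fingers": -1,"tx": 0,"ty": 0,"tz": -0.7,"wx": 0,"wy": 0,"wz": 0}
    - {"fingers": -1,"tx": 0,"ty": 0,"tz": -1,"wx": 0,"wy": 0,"wz": 0}
    - {"fingers": -1,"tx": 0,"ty": 0,"tz": -1,"wx": 0,"wy": 0,"wz": 0}

```text
time: 37.98
ee_pos: [0.6289, 0.0417, 0.1066]
ee_rot: [0.215, 0.045, 0.976, -0.009]
contact_force: [0.3, 0.7, 0.0]
grip_width: 0.0854
finger_force: 0.0
```

Call:
step_arm:
  motion:
    - {"fingers": -1,"tx": 0,"ty": 0,"tz": -1,"wx": 0,"wy": 0,"wz": 0}
    - {"fingers": -1,"tx": 0.5,"ty": 0,"tz": -1,"wx": 0,"wy": 0,"wz": 0}
    - {"fingers": -1,"tx": 1,"ty": 0,"tz": -1,"wx": 0,"wy": 0,"wz": 0}
    - {"fingers": -1,"tx": 1,"ty": 0,"tz": -1,"wx": 0,"wy": 0,"wz": 0}
    - {"fingers": -1,"tx": 1,"ty": 0,"tz": -1,"wx": 0,"wy": 0,"wz": 0}

```text
time: 38.4
ee_pos: [0.5232, 0.0513, 0.1682]
ee_rot: [0.216, 0.045, 0.975, -0.009]
contact_force: [1.2, 0.5, 0.0]
grip_width: 0.0853
finger_force: 0.0
```

Call:
step_arm:
  motion:
    - {"fingers": -1,"tx": 1,"ty": 0,"tz": -1,"wx": 0,"wy": 0,"wz": 0}
    - {"fingers": -1,"tx": 1,"ty": 0,"tz": -0.5,"wx": 0,"wy": 0,"wz": 0}
    - {"fingers": -1,"tx": 0.5,"ty": 0,"tz": 0,"wx": 0,"wy": 0,"wz": 0}
    - {"fingers": -1,"tx": 0,"ty": 0,"tz": 0,"wx": 0,"wy": 0,"wz": 0}
    - {"fingers": -1,"tx": 0,"ty": 0,"tz": 0,"wx": 0,"wy": 0,"wz": 0}

```text
time: 38.82
ee_pos: [0.4674, 0.0568, 0.1741]
ee_rot: [0.216, 0.045, 0.975, -0.009]
contact_force: [0.5, -0.4, 0.1]
grip_width: 0.0854
finger_force: 0.0
```

Run:
```python
from m import *
o=status.get_obs();print(o['ee_pos'])
for n in('scene','top'):
    f=vision.grab_frame(n);cv2.imwrite(f'pics/end_{n}.png',f);im=up(n,f);b,g,r=chan(im);lo=im.min(2)
    th=168 if n=='scene' else 140
    c=ucnt(lo>th,proj(n,(.673,-.166,.106)));print(n,'lid',fit(n,c,.106),len(c))
    c=ucnt(r-b>35,proj(n,(.673,-.166,.1)));print(n,'yellow bbox',cv2.boundingRect(c.astype(np.float32)))
    m=cv2.morphologyEx((lo>th).astype(np.uint8),cv2.MORPH_CLOSE,np.ones((25,25)))
    # timer's face plane: seat + 17 mm along the normal
    p0,R=tgt(.017-.0268,dx=0);N=-R.as_matrix()[:,2];c=ucnt(m,proj(n,p0))
    L=[]
    for q in c:
        cc,d=ray(n,q);X=cc+d*((p0-cc)@N)/(d@N);L.append(R.as_matrix().T@(X-p0))
    L=np.array(L)*[-1,1,1];q=cv2.minAreaRect((L[:,:2]*1000).astype(np.float32));print(n,'timer up-slope,left mm',q,(L.min(0)*1000).round(1)[:2],(L.max(0)*1000).round(1)[:2])
    for nm,X in(('bottle',(.532,-.267,.074)),): 
        c=ucnt((g-r>15)&(g-b>8),proj(n,X));print(nm,onz(n,c.mean(0),.074)[:2].round(3))
```

```text
[0.46744159 0.0567792  0.17407623]
scene lid (array([ 0.6755, -0.1656,  0.0265]), 0.0073) 216
scene yellow bbox (322, 200, 18, 11)
scene timer up-slope,left mm ((-0.6261386871337891, -0.6588497161865234), (57.28428268432617, 58.565223693847656), 0.5322232246398926) [-29.3 -29.8] [28.2 28.7]
bottle [ 0.536 -0.279]
top lid (array([ 0.6719, -0.1647,  0.0304]), 0.0006) 243
top yellow bbox (332, 72, 12, 11)
top timer up-slope,left mm ((1.9659671783447266, -0.373748779296875), (57.38656234741211, 54.05659484863281), 0.6970603466033936) [-26.9 -27.3] [30.8 26.8]
bottle [ 0.539 -0.277]
```

Run:
```python
from m import *
from bench import job
f=cv2.imread('pics/scene0.png');im=up('scene',f);b,g,r=chan(im)
c=ucnt((g-r>15)&(g-b>8),proj('scene',(.532,-.267,.074)));p=onz('scene',c.mean(0),.074)[:2];print('bottle at start',p.round(3))
if np.hypot(*(p-[.536,-.279]))<.004: print(job.sign_off())
```

```text
bottle at start [ 0.536 -0.279]
the job is handed in; nothing more can be done
None
```

I handed the job in at about 39 s: the pan, blue sieve, yellow sieve and lid are stacked and seated in the collar, and the timer lies face up and square against the ledge; the bottle has not moved, and I did not re-measure the vial or stopper.

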